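Put the brass stamps away in the slotted rack and pin its gate

ROBOT

A 6-joint arm with a two-finger parallel gripper is mounted at the origin on a cart in front of the work surface, level with it; the furniture and walls round the work are solid. World frame = base frame: x ahead of the robot, y to its left, z up, the work surface at z = 0. Lengths are in mm, angles in rad, forces in N, time in s.
With the tool pointing down it reaches from about 275 to 750 mm from the base axis. Payload 10.2 kg.
Tool frame: the origin (TCP) lies on the centre line of the jaws, within the pads' length; the fingertips stand 17 mm ahead of it and the grasp point (between the pads) lies 2 mm behind it; z points along the fingers, y is the line along which they close (so a half turn about z gives the same grasp; the last joint's range is limited). The gripper opens to 85 mm and grips with 20 to 120 N. Pads are 22 mm wide; open, the fingers measure 114 mm over their backs; the gripper's body (76 mm by 85 mm) begins 54 mm behind the grasp point. The pads swing forward as they close: fully open they stand 13 mm farther back than shut.
Start: joints at [1.004, 0.313, 1.498, -0, 1.331, -0.223], TCP at [176.973, 494.279, 226.394] pointing down, gripper open.
Joint ranges: [-2.94, 2.94], [-0.97, 2.17], [0.19, 2.56], [-1.23, 4.37], [0.02, 3.11], [-2.88, 2.88]. Speed limits (rad/s): [2.39, 2.39, 3.01, 3.14, 3.14, 3.14].

INTERFACE

Orientations are given as a unit quaternion [w, x, y, z].
In Python, from rig import ctrl gives the robot as it stands. The module is installed in compiled form; this text tells all that it offers.
- The arm moves only by the shell command python3 -m jog 'ROWS' [FORCE]. ROWS is JSON, a list of rows, each an object with "delta_pos": the shift along the world's x, y, z in mm, a list of three; "angular": the turn, a rotation vector about the world's x, y, z in rad, a list of three; "fingers": the opening, from 0 (shut) to 1 (fully open). In form: [{"delta_pos": [tx, ty, tz], "angular": [rx, ry, rz], "fingers": fingers}, ...]. A call has 1 to 10 rows; each row is the pose to reach, as a shift and turn from the pose commanded when the call began; what a row does not reach only later rows make up. A row lasts 1/8 s, in which the tool goes at most 62.5 mm and 10.7 degrees, less where a joint would pass 70% of its speed; a pose out of reach is approached as far as the arm can. A call with a gripper value outside its range is refused whole. The fingers move at their own pace and stop on an object; FORCE is the grip in N (left out, the last holds). Time passes only in rows, so rows that repeat a pose let the fingers close. It gives the time, the measured TCP pose, the force, the opening and the grip force at its end, in the units of the state.
- ctrl.sense(): the state, without advancing time (a new reading comes with each control period).
- ctrl.capture(name): name is "scene" or "top" or "wrist"; returns a dict with "pixels" (420x560x3 uint8, blue, green, red), "fx", "fy", "cx", "cy" (pixels), "R" (3x3) and "t" (3): a world point X has camera coordinates R X + t. Camera axes: x right, y down, z forward; pixel columns grow to the right and rows downward; lengths in mm; the calibration is good to about 2 mm. A picture is of the moment at which its call begins. There is no depth.
- ctrl.finish_job(): hands the job in; it is judged then, once.
The state is a dict: "time_s": time; "joints": joint angles; "dq": joint speeds; "tau": joint torques, N m; "eef_pos": TCP position; "ee_rot": TCP orientation; "force": force on the tool from outside, world axes, zero at the start; "wrist_torque": the same for the moment, N m; "grip_width": opening from 0.0 (shut) to 1.0 (fully open); "grip_force": force on a finger pad.
Only numpy, scipy, OpenCV 4.12 (cv2) and the standard library are available. Lean on these libraries where they do the work, as an engineer would, in place of code of your own. Each camera call takes 0.05 s, during which the arm holds its last target. There are 200 camera calls.

TASK

Put every brass-footed stamp away in the slotted rack: swing its steel gate clear of the open end, slide each stamp in from that end, standing upright with its foot under the two overhanging lips, until all of them are inside behind the line of the gate. Then swing the gate fully shut and push the red-gripped retaining pin through the gate's eye and the lug behind it until its red grip is up against the gate, and let go. Leave the pots and the water cup where they are.

Things in the scene. Friction and masses are not known exactly. Their poses are not given: they have to be found in the camera images.
- rack: Fixed stamp rack, plywood base 95 x 225 x 6 mm, with a straight T-slot along its own y. Origin on the table, on the slot's centre line; x across the slot, z up; closed end at +y, open end (mouth) at -y. Channel 39 mm wide, floor 6 mm above the table, from y = -98 (mouth) to +85 mm (end stop): room for five stamps in a row. Walls 6 mm; guides flare out in front of the mouth to y = -114 mm
- rack_mouth (a point): centre of the channel floor at the mouth, 6 mm above the table (rack frame 0, -98, 6 mm). Two aluminium lips overhang the channel over its whole length: underside 20 mm, top 25 mm above the table, with a 20 mm wide open slot between them for the stamps' necks
- rack_end (a point): centre of the channel floor at the closed end, at the end stop (rack frame 0, 85, 6 mm)
- gate (a joint): steel gate on an upright hinge. 0 rad = fully shut (a stop), lying along rack x across the mouth, faces at rack y = -118 and -126 mm; opens counter-clockwise from above, free end outward (-y), to 2.0 rad (a stop). Light friction 0.04 N m, stays where left. 83 mm long, 8 mm thick, 10 to 46 mm above the table; starts shut or ajar. Below 1.7 rad its post stands close to the stamps' way in
- gate_post (a point): point on the axis of the black upright post on the gate, 66 mm above the table; post of diameter 12 mm, from 46 to 80 mm above the table, 40 mm from the hinge axis; moves with the gate
- gate_pivot (a point): point on the gate's hinge axis, 66 mm above the table (rack frame 33, -122, 66 mm); fixed to the rack
- gate_eye (a point): centre of the round 13 mm eye near the gate's free end, on its outer face, 30 mm above the table, 70 mm from the hinge axis; moves with the gate. The eye's axis is level, at right angles to the gate: along the rack's y when shut
- lug_hole (a point): centre of the 13 mm hole in the steel lug, on its gate-facing side (rack frame -37, -108, 30 mm); the hole runs through along rack y. With the gate shut the eye is in line with it. Lug: 24 mm wide (x), y = -108 to -98 mm, top 46 mm above the table, beside the mouth
- pin: loose retaining pin: red square grip 16 x 16 x 45 mm with a round steel shank, diameter 10 mm, 48 mm long (last 4 mm tapered), from its +x end. Lies level on a flat of the grip, axis 8 mm above the table. Origin at the middle of the grip's length, on one flat, 8 mm from the axis; own x towards the tip. 90 g. Fully home its tip is at rack y = -78 mm; let go, it sags a little
- pin_tip (a point): tip of the pin's shank, on its axis, 70.5 mm from the grip's centre
- pin_shoulder (a point): end of the red grip where the shank begins, on the axis, 22.5 mm from the grip's centre
- bisque_pot: small pinkish hand-built pot, 68 mm across, 42 mm high, a bystander; origin under its centre
- grey_pot: small grey hand-built pot, 59 mm across, 58 mm high, a bystander; origin under its centre
- water_cup: pale plastic water cup, 71 mm across, 73 mm high, a bystander; origin under its centre
- stamp_1: stamp, 90 mm tall, standing upright (one of up to five, all the same size; absent ones read None from the start): round brass foot of diameter 34 mm, 10 mm thick, thin steel neck of diameter 12 mm, and from 34 to 90 mm up a round wooden handle of diameter 16 mm. Origin at the centre of the foot's underside, z up. 140 g, most of it in the foot
- stamp_2: stamp, 90 mm tall, standing upright (one of up to five, all the same size; absent ones read None from the start): round brass foot of diameter 34 mm, 10 mm thick, thin steel neck of diameter 12 mm, and from 34 to 90 mm up a round wooden handle of diameter 16 mm. Origin at the centre of the foot's underside, z up. 140 g, most of it in the foot
- stamp_3: stamp, 90 mm tall, standing upright (one of up to five, all the same size; absent ones read None from the start): round brass foot of diameter 34 mm, 10 mm thick, thin steel neck of diameter 12 mm, and from 34 to 90 mm up a round wooden handle of diameter 16 mm. Origin at the centre of the foot's underside, z up. 140 g, most of it in the foot
- stamp_4: stamp, 90 mm tall, standing upright (one of up to five, all the same size; absent ones read None from the start): round brass foot of diameter 34 mm, 10 mm thick, thin steel neck of diameter 12 mm, and from 34 to 90 mm up a round wooden handle of diameter 16 mm. Origin at the centre of the foot's underside, z up. 140 g, most of it in the foot
- stamp_5: stamp, 90 mm tall, standing upright (one of up to five, all the same size; absent ones read None from the start): round brass foot of diameter 34 mm, 10 mm thick, thin steel neck of diameter 12 mm, and from 34 to 90 mm up a round wooden handle of diameter 16 mm. Origin at the centre of the foot's underside, z up. 140 g, most of it in the foot
Things that resemble listed ones, but are neither listed nor needed, are in the scene too. What is shaped like the stamp_1 but purple is not meant.

How it is judged (in metres and radians):
On the way, in this order (a step that is already met when the one before it is completed fails the run):
1. the gate has been swung clear (more than 1.2 rad open) (value of joint gate above 1.2 rad), for 0.1 s.
2. every stamp present stands upright inside the rack, foot on the channel floor under the lips (y of stamp_1 in the frame of rack between -0.099 and 0.078 m and x of stamp_1 in the frame of rack between -0.008 and 0.008 m and z of stamp_1 in the frame of rack between 0.002 and 0.0115 m and angle between each of stamp_1, stamp_2, stamp_3, stamp_4, stamp_5's own z axis and vertical below 0.17 rad and y of stamp_2 in the frame of rack between -0.099 and 0.078 m and x of stamp_2 in the frame of rack between -0.008 and 0.008 m and z of stamp_2 in the frame of rack between 0.002 and 0.0115 m and y of stamp_3 in the frame of rack between -0.099 and 0.078 m and x of stamp_3 in the frame of rack between -0.008 and 0.008 m and z of stamp_3 in the frame of rack between 0.002 and 0.0115 m and y of stamp_4 in the frame of rack between -0.099 and 0.078 m and x of stamp_4 in the frame of rack between -0.008 and 0.008 m and z of stamp_4 in the frame of rack between 0.002 and 0.0115 m and y of stamp_5 in the frame of rack between -0.099 and 0.078 m and x of stamp_5 in the frame of rack between -0.008 and 0.008 m and z of stamp_5 in the frame of rack between 0.002 and 0.0115 m), for 0.2 s.
3. the gate has been swung shut (under 0.08 rad) with the stamps still inside (all of step 2 and value of joint gate below 0.08 rad), for 0.2 s.
At the end, for the whole second after the job is handed in: Every stamp present stands upright in the channel (8 mm of its centre line, rack y -99 to 78 mm, on the floor), gate under 0.08 rad, pin through eye and lug (tip at rack y -88 to -70 mm, shoulder within 11 mm of the eye, along rack y within 0.25 rad), all at rest (all of step 3 and y of pin_tip in the frame of rack between -0.088 and -0.07 m and x of pin_tip in the frame of rack between -0.047 and -0.027 m and z of pin_tip in the frame of rack between 0.018 and 0.042 m and angle between the x axis of pin and the y axis of rack, either way round below 0.25 rad and distance between pin_shoulder and gate_eye below 0.011 m and linear speed of each of stamp_1, stamp_2, stamp_3, stamp_4, stamp_5, pin below 0.02 m/s); the robot touches nothing.
It fails at once if the pinkish pot is pushed more than 30 mm aside or tipped (distance of bisque_pot from where it was at the start of the episode above 0.03 m or angle between bisque_pot's own z axis and vertical above 0.5 rad).
It fails at once if the grey pot is pushed more than 30 mm aside or tipped (distance of grey_pot from where it was at the start of the episode above 0.03 m or angle between grey_pot's own z axis and vertical above 0.5 rad).
It fails at once if the water cup is pushed more than 30 mm aside or tipped (distance of water_cup from where it was at the start of the episode above 0.03 m or angle between water_cup's own z axis and vertical above 0.5 rad).
Of stamp_1, stamp_2, stamp_3, stamp_4, stamp_5 only 3 to 5 are there at a start; the rules pass over those that are not, and their reading is None.
At some moment in a run one of stamp_1, stamp_2, stamp_3, stamp_4, stamp_5, pin may be knocked a few centimetres aside while the robot is not near it.
It also fails if it takes over 210 s, if anything falls off the work surface, if the arm or the gripper's body presses on something with over 40 N, if the wrist force passes 120 N, or if a joint passes its speed limit or range.

## Working session

There is one attempt and no reset: what is moved stays moved. The work goes in short steps, Python scripts to look and compute and a shell command to move; the robot and the scene stay as the last step left them, time stands still between calls to the robot, and variables do not carry over. Pictures are saved under pics/ and viewed, at most 14 in all, crops included, and the job is handed in when it is done.

```bash
mkdir -p pics; cat > h.py <<'E'
import numpy as np, cv2
from rig import ctrl
def cap(n,f=None):
    c=ctrl.capture(n)
    if f: cv2.imwrite('pics/'+f,c['pixels'])
    return c
def px2w(c,u,v,z):
    R=np.array(c['R']);t=np.array(c['t']);C=-R.T@t
    d=R.T@np.array([(u-c['cx'])/c['fx'],(v-c['cy'])/c['fy'],1]);return C+d*(z-C[2])/d[2]
def w2px(c,X):
    p=np.array(c['R'])@np.array(X,float)+np.array(c['t']);return np.array([c['fx']*p[0]/p[2]+c['cx'],c['fy']*p[1]/p[2]+c['cy']])
E
python3 - <<'E'
from h import *
for n in('top','scene'):
    c=cap(n,n+'0.png'); R=np.array(c['R']); print(n,-R.T@np.array(c['t']),c['fx'],c['cx'],c['cy']);print(R)
print(ctrl.sense())
E
```

```text
top [ 363.05079014  205.18355252 1114.14823941] 399.12878122245024 279.1983660244023 206.29056233387422
[[ 3.35120159e-03 -9.99705929e-01 -2.40172010e-02]
 [-9.84764699e-01  8.76462960e-04 -1.73889965e-01]
 [ 1.73859879e-01  2.42340320e-02 -9.84472170e-01]]
scene [ -26.8669431  -117.37598059  721.85329984] 403.9546901562704 284.8595014448216 205.91884791127174
[[ 0.48519747 -0.87434152 -0.01050354]
 [-0.60870416 -0.32911516 -0.72191582]
 [ 0.6277441   0.35666528 -0.69190117]]
{'time_s': 0.1, 'joints': array([ 1.00362131e+00,  3.13398577e-01,  1.49831403e+00,  3.35302919e-06,
        1.33097380e+00, -2.23401176e-01]), 'dq': array([-1.96413062e-04, -9.29082293e-05, -3.66005811e-03, -1.70827746e-03,
       -6.70087376e-04, -1.28557641e-03]), 'tau': array([ 3.63386258e-03, -4.12904155e+01, -2.60138530e+01, -1.40291504e-04,
        3.03310801e-03,  2.39214319e-05]), 'eef_pos': array([176.84261958, 494.09595286, 225.90770464]), 'ee_rot': array([-2.12089845e-04,  1.71042137e-01,  9.85263563e-01, -5.04075368e-04]), 'force': array([-0.64839474,  0.21004288,  1.12250126]), 'wrist_torque': array([-0.02895074, -0.00499969, -0.06437518]), 'grip_force': 0.0, 'grip_width': 0.9980650612472654}
```

View pics/top0.png

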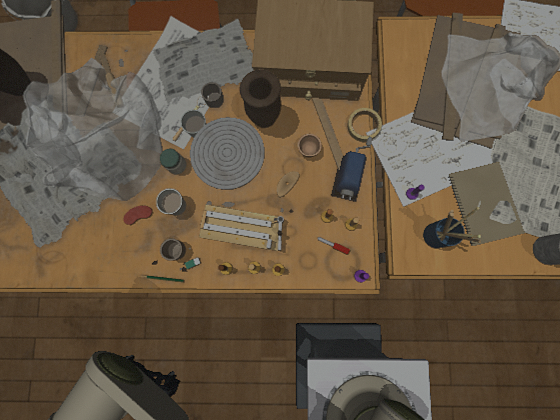

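View pics/scene0.png

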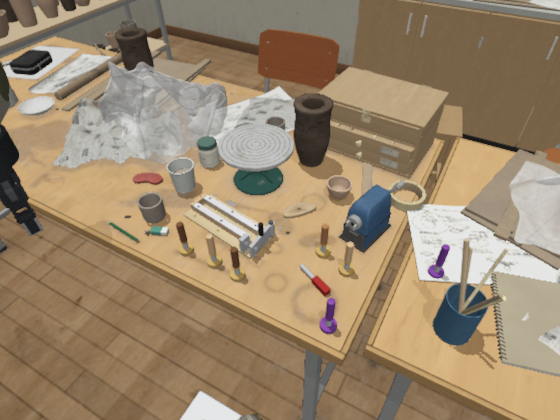

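The top view shows five brass stamps at about (227,268), (256,268), (281,269), (328,215) and (352,223). The rack is at (242,227) with its mouth to the right, and the pin is at (333,245). I'll zoom in on these.

```bash
python3 - <<'E'
from h import *
a=cv2.imread('pics/top0.png')[185:290,190:380]; cv2.imwrite('pics/tz.png',cv2.resize(a,None,fx=4.2,fy=4.2,interpolation=cv2.INTER_CUBIC))
a=cv2.imread('pics/scene0.png')[175:335,130:360]; cv2.imwrite('pics/sz.png',cv2.resize(a,None,fx=3.4,fy=3.4,interpolation=cv2.INTER_CUBIC))
E
```

```text
(no output)
```

View pics/tz.png

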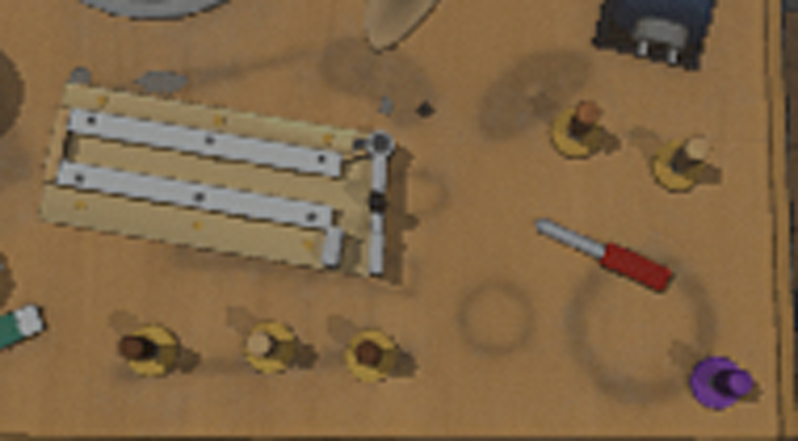

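View pics/sz.png

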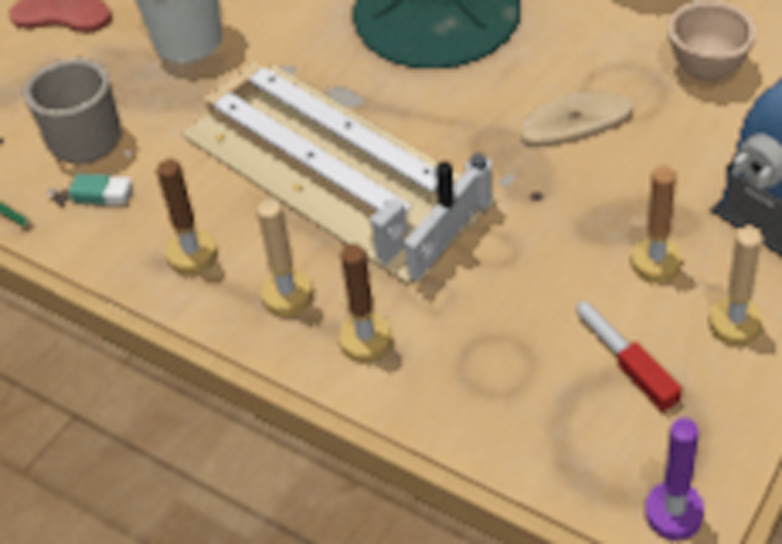

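The crops show all five stamps upright. The gate looks shut, with its post at tz (377,201). I'll compute positions from both views.

```bash
python3 - <<'E'
from h import *
from scipy.optimize import least_squares
T=ctrl.capture('top');S=ctrl.capture('scene')
t=lambda p:(190+p[0]/4.2,185+p[1]/4.2); s=lambda p:(130+p[0]/3.4,175+p[1]/3.4)
ft=[(152,350),(270,347),(373,356),(577,133),(680,165)]
ht=[(131,348),(258,343),(368,352),(588,112),(698,150)]
fs=[(190,252),(287,293),(365,338),(657,260),(736,320)]
hs=[(170,167),(270,208),(353,253),(662,175),(747,235)]
for a,b,c,d in zip(ft,ht,fs,hs):
    print(*[px2w(C,*p,z)[:2].round(1) for C,p,z in((T,t(a),6),(T,t(b),90),(S,s(c),6),(S,s(d),88))])
rk=[((68,133),(10,85,25)),((338,176),(10,-98,25)),((62,162),(-10,85,25)),((333,207),(-10,-98,25)),((72,110),(31,85,25))][:4]
f=lambda q:np.concatenate([w2px(T,[q[0]+np.cos(q[2])*x-np.sin(q[2])*y,q[1]+np.sin(q[2])*x+np.cos(q[2])*y,z])-t(p) for p,(x,y,z) in rk])
r=least_squares(f,[400,250,0]);q=r.x;print('rack',q,r.fun.round(1))
w=lambda x,y,z:np.array([q[0]+np.cos(q[2])*x-np.sin(q[2])*y,q[1]+np.sin(q[2])*x+np.cos(q[2])*y,z])
# checks
for n,P in dict(piv=(33,-122,50),post=(-7,-122,80),gend=(-50,-122,46),lugtop=(-37,-103,46)).items():
    a=w2px(T,w(*P));b=w2px(S,w(*P));print(n,w(*P).round(1),((a-[190,185])*4.2).round(),((b-[130,175])*3.4).round())
for p,z in(((540,224),8),((672,282),8),((606,252),8)): print('pinT',px2w(T,*t(p),z).round(1))
for p in((582,310),(672,398),(625,352)): print('pinS',px2w(S,*s(p),8).round(1))
E
```

```text
[385.4 377.9] [384.9 377.6] [387.6 382.9] [389.8 382.2]
[387.6 300.4] [388.1 300.5] [390.5 303.8] [391.9 304.6]
[381.9 232.9] [382.9 233.9] [384.7 238. ] [386.4 238.8]
[529.1  97.5] [529.6  98.6] [532.6 101.3] [533.1 103. ]
[507.7  29.7] [506.   31.7] [511.5  35.1] [512.3  36.7]
rack [ 5.03283720e+02  3.53070673e+02 -1.61308573e-01] [-0.4 -0.2  0.4  0.2 -0.4  0.   0.3 -0. ]
piv [516.3 227.4  50. ] [381. 143.] [481. 166.]
post [476.8 233.8  80. ] [369. 199.] [440. 169.]
gend [434.3 240.7  46. ] [360. 271.] [399. 244.]
lugtop [450.2 257.4  46. ] [334. 246.] [391. 218.]
pinT [468.2 123.    8. ]
pinT [430.3  37.4   8. ]
pinT [449.8  80.    8. ]
pinS [469.7 125.6   8. ]
pinS [436.1  46.    8. ]
pinS [453.2  86.4   8. ]
```

```bash
python3 -m jog '[{"delta_pos":[275,-265,0],"angular":[0,0,-1.389],"fingers":0.45},{"delta_pos":[275,-265,0],"angular":[0,0,-1.389],"fingers":0.45},{"delta_pos":[275,-265,0],"angular":[0,0,-1.389],"fingers":0.45},{"delta_pos":[275,-265,0],"angular":[0,0,-1.389],"fingers":0.45},{"delta_pos":[275,-265,0],"angular":[0,0,-1.389],"fingers":0.45},{"delta_pos":[275,-265,0],"angular":[0,0,-1.389],"fingers":0.45},{"delta_pos":[275,-265,0],"angular":[0,0,-1.389],"fingers":0.45},{"delta_pos":[275,-265,0],"angular":[0,0,-1.389],"fingers":0.45},{"delta_pos":[275,-265,0],"angular":[0,0,-1.389],"fingers":0.45},{"delta_pos":[275,-265,0],"angular":[0,0,-1.389],"fingers":0.45}]'
python3 - <<'E'
from h import *
c=cap('wrist','w1.png');s=ctrl.sense();print(s['eef_pos'],s['joints'],s['ee_rot'])
R=np.array(c['R']);print(-R.T@np.array(c['t']),R,c['fx'])
E
```

```text
time_s: 1.45
eef_pos: [451.8, 229.4, 226.4]
ee_rot: [-0.0, 0.761, 0.648, -0.0]
force: [-0.4, 0.5, 0.2]
grip_width: 0.448
grip_force: 0.0
[451.82093604 229.46394603 226.37311077] [2.38347219e-01 2.72700125e-01 1.55150086e+00 1.33792749e-05
 1.31744918e+00 3.98685994e-01] [-1.87252696e-05  7.61464364e-01  6.48206774e-01 -2.27618003e-05]
[460.71564416 295.2531114  373.55411435] [[ 9.87189244e-01 -1.59551743e-01  7.98494169e-04]
 [-1.54080331e-01 -9.52012711e-01  2.64444794e-01]
 [-4.14324513e-02 -2.61180089e-01 -9.64400494e-01]] 318.6586279798091
```

View pics/w1.png

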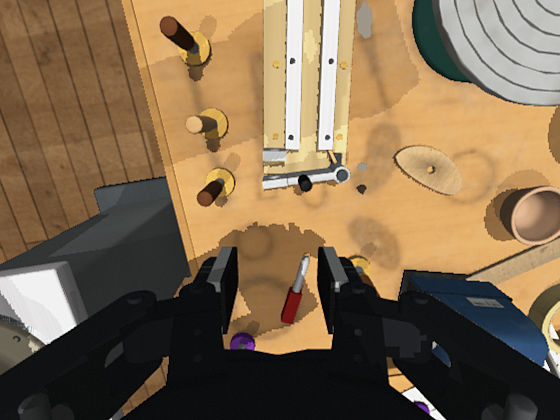

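The wrist view is roughly aligned with the rack. The lip ends are near (300,150) and (318,150), the hinge at (342,174) and the post top at (304,181). Next I'll refine these with intensity profiles.

```bash
python3 - <<'E'
from h import *
c=ctrl.capture('wrist');im=c['pixels']
hsv=cv2.cvtColor(im,cv2.COLOR_BGR2HSV)
for v in(5,40,80,120,145):
    m=(hsv[v,255:360,1]<45)&(hsv[v,255:360,2]>140)
    e=np.flatnonzero(np.diff(m.astype(int)))+255.5; print(v,e)
    print('   ',[px2w(c,u+.0,v,25)[:2].round(1).tolist() for u in e][:8])
for n,(u,v),z in(('lipLend',(292,150),25),('lipRend',(326,150),25),('hinge',(342,174),50),('post',(304,179),80),('gatefree',(263,184),46),
 ('s1',(178,28),90),('s2',(193,124),90),('s3',(205,199),90)): print(n,px2w(c,u,v,z).round(1))
E
```

```text
5 [286.5 302.5 323.5 339.5]
    [[487.1, 400.1], [502.4, 397.6], [522.4, 394.4], [537.6, 391.9]]
40 [285.5 301.5 321.5 337.5]
    [[481.5, 370.0], [497.1, 367.5], [516.7, 364.3], [532.4, 361.8]]
80 [285.5 300.5 320.5 335.5]
    [[475.8, 333.4], [490.9, 331.0], [511.1, 327.7], [526.2, 325.3]]
120 [284.5 299.5 318.5 333.5]
    [[468.7, 294.6], [484.4, 292.1], [504.1, 288.9], [519.8, 286.4]]
145 [284.5 299.5 317.5 332.5]
    [[464.8, 269.0], [480.7, 266.4], [499.8, 263.4], [515.7, 260.8]]
lipLend [471.9 262.5  25. ]
lipRend [508.2 256.6  25. ]
hinge [518.1 232.7  50. ]
post [477.3 239.5  80. ]
gatefree [436.2 234.6  46. ]
s1 [394.2 378.4  90. ]
s2 [389.  304.1  90. ]
s3 [384.7 237.5  90. ]
```

```bash
python3 -m jog '[{"delta_pos":[26,3,-60],"angular":[0,0,0],"fingers":0.45},{"delta_pos":[26,3,-110],"angular":[0,0,0],"fingers":0.45},{"delta_pos":[26,3,-140],"angular":[0,0,0],"fingers":0.45},{"delta_pos":[26,3,-158],"angular":[0,0,0],"fingers":0.45},{"delta_pos":[26,3,-158],"angular":[0,0,0],"fingers":0.45},{"delta_pos":[26,3,-158],"angular":[0,0,0],"fingers":0},{"delta_pos":[26,3,-158],"angular":[0,0,0],"fingers":0},{"delta_pos":[26,3,-158],"angular":[0,0,0],"fingers":0},{"delta_pos":[26,3,-158],"angular":[0,0,0],"fingers":0},{"delta_pos":[26,3,-158],"angular":[0,0,0],"fingers":0}]' 25
python3 -c "
from h import *
cap('wrist','w2.png');print(ctrl.sense()['eef_pos'])"
```

```text
time_s: 2.8
eef_pos: [479.3, 232.4, 69.5]
ee_rot: [0.001, 0.762, 0.648, 0.002]
force: [5.7, -0.8, 3.1]
grip_width: 0.109
grip_force: 24.6
[479.30671576 232.43414637  69.54184628]
```

View pics/w2.png

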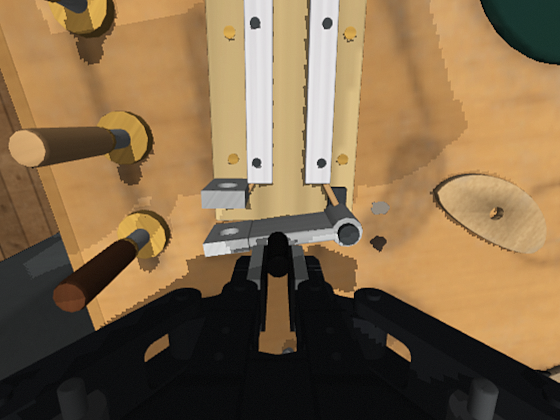

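The gripper holds the post. The gate is about 0.12 rad ajar, the hinge is at (347,232), and the lip ends are at (248–272,184) and (307–333,184). This closer view gives a better rack pose.

```bash
python3 - <<'E'
from h import *
c=ctrl.capture('wrist');im=c['pixels'];hsv=cv2.cvtColor(im,cv2.COLOR_BGR2HSV)
for v in(5,60,120,170):
    m=(hsv[v,225:360,1]<45)&(hsv[v,225:360,2]>140)
    m=cv2.medianBlur(m.astype(np.uint8)[None],5)[0]
    e=np.flatnonzero(np.diff(m.astype(int)))+225.5; print(v,e,np.mean([px2w(c,u,v,25)[:2] for u in e],0).round(1) if len(e)==4 else '')
for n,(u,v),z in(('lipL',(259,184),25),('lipR',(321,184),25),('hinge',(347,234),50),('post',(278,262),80)): print(n,px2w(c,u,v,z).round(1))
p=ctrl.sense()['eef_pos'];print('tcp px',w2px(c,p),w2px(c,p+[0,0,10]))
E
```

```text
5 [243.5 272.5 310.5 338.5] [505.6 355.6]
60 [244.5 272.5 308.5 335.5] [501. 329.]
120 [245.5 272.5 306.5 332.5] [495.6 297.5]
170 [246.5 272.5 305.5 330.5] [490.9 268.7]
lipL [471.6 263.2  25. ]
lipR [509.1 257.   25. ]
hinge [517. 232.  50.]
post [478.5 235.4  80. ]
tcp px [280.35119263 258.16601016] [280.65081227 266.98757783]
```

```bash
python3 -m jog '[{"delta_pos":[0,-6,0],"angular":[0,0,0],"fingers":0},{"delta_pos":[1,-12.4,0],"angular":[0,0,0],"fingers":0},{"delta_pos":[4,-20,0],"angular":[0,0,0],"fingers":0},{"delta_pos":[7.6,-27,0],"angular":[0,0,0],"fingers":0},{"delta_pos":[13,-33,0],"angular":[0,0,0],"fingers":0},{"delta_pos":[19.4,-37.6,0],"angular":[0,0,0],"fingers":0},{"delta_pos":[27,-41,0],"angular":[0,0,0],"fingers":0},{"delta_pos":[34.4,-42.8,0],"angular":[0,0,0],"fingers":0},{"delta_pos":[42,-43,0],"angular":[0,0,0],"fingers":0},{"delta_pos":[48,-42.6,0],"angular":[0,0,0],"fingers":0}]' 25
python3 -m jog '[{"delta_pos":[0,0,0],"angular":[0,0,0],"fingers":0},{"delta_pos":[0,0,0],"angular":[0,0,0],"fingers":0.4},{"delta_pos":[0,0,0],"angular":[0,0,0],"fingers":0.4},{"delta_pos":[0,0,0],"angular":[0,0,0],"fingers":0.4},{"delta_pos":[0,0,40],"angular":[0,0,0],"fingers":0.4},{"delta_pos":[0,0,80],"angular":[0,0,0],"fingers":0.4},{"delta_pos":[0,0,130],"angular":[0,0,0],"fingers":0.4},{"delta_pos":[0,0,130],"angular":[0,0,0],"fingers":0.4}]'
python3 - <<'E'
from h import *
c=cap('wrist','w3.png');p=ctrl.sense()['eef_pos'];print(p)
E
```

```text
time_s: 4.15
eef_pos: [525.5, 189.5, 68.8]
ee_rot: [-0.001, 0.762, 0.648, -0.001]
force: [-3.6, 0.9, 5.4]
grip_width: 0.111
grip_force: 26.8
time_s: 5.15
eef_pos: [527.4, 190.0, 202.1]
ee_rot: [0.002, 0.762, 0.648, 0.003]
force: [0.1, 0.2, -0.6]
grip_width: 0.401
grip_force: 0.0
[526.37402162 189.76373182 199.52569913]
```

View pics/w3.png

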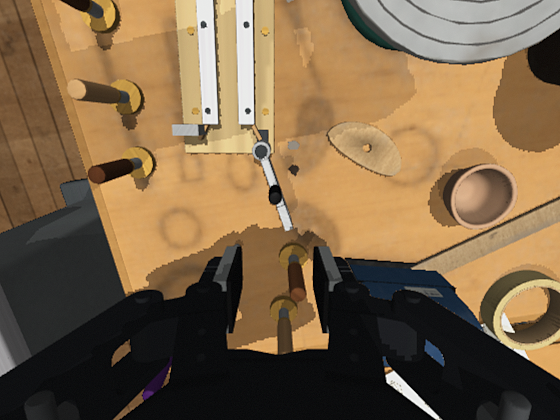

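The gate is open about 1.95 rad. Stamp feet are visible at (293,254), (285,307), (139,162), (126,97) and (100,15).

```bash
python3 - <<'E'
from h import *
c=ctrl.capture('wrist')
for a,b in(((293,253),(299,294)),((285,307),None),((139,162),(97,175)),((126,97),(77,90)),((101,15),None)):
    print(px2w(c,*a,6).round(1),px2w(c,*b,90).round(1) if b else '')
E
```

```text
[530.4 107.4   6. ] [531.  103.6  90. ]
[510.4  39.2   6. ] 
[384.1 237.4   6. ] [384.8 237.2  90. ]
[389.1 303.    6. ] [389.9 302.1  90. ]
[386.7 378.1   6. ]
```

```bash
python3 -m jog '[{"delta_pos":[5,-45,0],"angular":[0,0,-0.006],"fingers":0.6},{"delta_pos":[5,-88,0],"angular":[0,0,-0.006],"fingers":0.6},{"delta_pos":[5,-88,-50],"angular":[0,0,-0.006],"fingers":0.6},{"delta_pos":[5,-88,-90],"angular":[0,0,-0.006],"fingers":0.6},{"delta_pos":[5,-88,-122],"angular":[0,0,-0.006],"fingers":0.6},{"delta_pos":[5,-88,-122],"angular":[0,0,-0.006],"fingers":0.6},{"delta_pos":[5,-88,-122],"angular":[0,0,-0.006],"fingers":0},{"delta_pos":[5,-88,-122],"angular":[0,0,-0.006],"fingers":0},{"delta_pos":[5,-88,-122],"angular":[0,0,-0.006],"fingers":0},{"delta_pos":[5,-88,-122],"angular":[0,0,-0.006],"fingers":0}]' 40
python3 -c "
from h import *
print(ctrl.sense()['eef_pos'])
cap('wrist','w4.png')"
```

```text
time_s: 6.5
eef_pos: [531.8, 101.7, 77.7]
ee_rot: [0.001, 0.764, 0.645, 0.001]
force: [0.7, -0.2, 6.3]
grip_width: 0.157
grip_force: 39.2
[531.83900472 101.65422172  77.65550092]
```

View pics/w4.png

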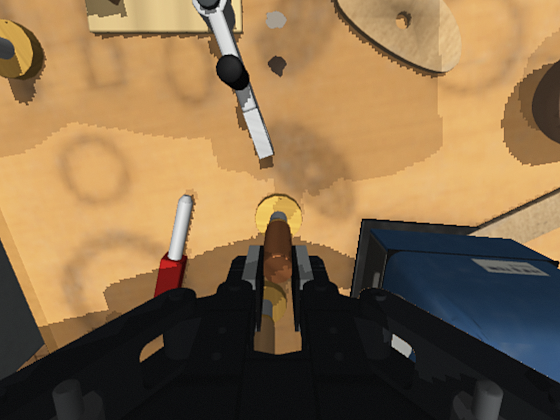

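```bash
python3 -m jog '[{"delta_pos":[0,0,40],"angular":[0,0,0],"fingers":0},{"delta_pos":[-25,10,40],"angular":[0,0,0],"fingers":0},{"delta_pos":[-50,30,40],"angular":[0,0,0],"fingers":0},{"delta_pos":[-50.5,65,40],"angular":[0,0,0],"fingers":0},{"delta_pos":[-50.5,102,40],"angular":[0,0,0],"fingers":0},{"delta_pos":[-50.5,102,8],"angular":[0,0,0],"fingers":0},{"delta_pos":[-50.5,102,8],"angular":[0,0,0],"fingers":0},{"delta_pos":[-50.5,102,8],"angular":[0,0,0],"fingers":0}]'
python3 - <<'E'
from h import *
c=cap('wrist','w5.png');print(ctrl.sense()['eef_pos'])
E
```

```text
time_s: 7.55
eef_pos: [480.9, 203.4, 85.3]
ee_rot: [0.0, 0.764, 0.645, 0.0]
force: [-0.6, 0.4, -0.6]
grip_width: 0.156
grip_force: 39.4
[481.07097094 203.45930609  85.51443952]
```

View pics/w5.png

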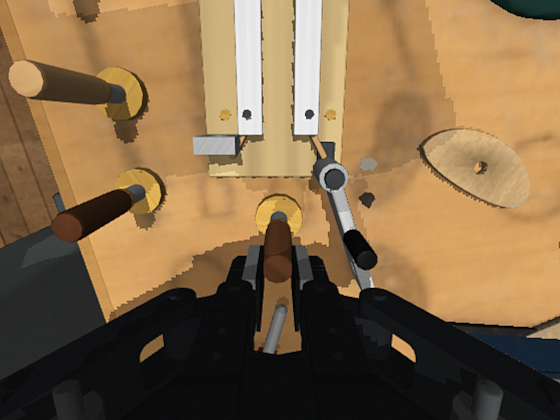

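The held stamp's foot is at (279,215), and the lip slot ends at about (263–295,134). I'll compute the alignment error.

```bash
cat >> h.py <<'E'
def rackline(c,rows=(5,30,60,90,110)):
    hsv=cv2.cvtColor(c['pixels'],cv2.COLOR_BGR2HSV);P=[]
    for v in rows:
        m=((hsv[v,215:345,1]<45)&(hsv[v,215:345,2]>140)).astype(np.uint8)
        m=cv2.medianBlur(m[None],5)[0];e=np.flatnonzero(np.diff(m.astype(int)))+215.5
        if len(e)==4: P.append(np.mean([px2w(c,u,v,25)[:2] for u in e],0))
    return np.array(P)
E
python3 - <<'E'
from h import *
c=ctrl.capture('wrist');P=rackline(c);print(P.round(1))
k=np.polyfit(P[:,1],P[:,0],1);yaw=-np.arctan(k[0]);print('yaw',yaw)
hsv=cv2.cvtColor(c['pixels'],cv2.COLOR_BGR2HSV)
for v in(200,208,213):
    r=hsv[v,240:320];m=(r[:,0]>18)&(r[:,0]<32)&(r[:,1]>140);e=np.flatnonzero(m)+240;print(v,e.min(),e.max())
f=px2w(c,279,213,18);p=ctrl.sense()['eef_pos']
print('foot',f,'tcp',p)
for q in(f,p): print('lateral', (q[0]-np.polyval(k,q[1]))*np.cos(yaw))
for l in((251,134),(307,134)):print(px2w(c,*l,25))
E
```

```text
[[501.6 332.4]
 [499.6 319.7]
 [496.9 303.7]
 [494.  287. ]]
yaw -0.16584393673309253
200 263 293
208 258 299
213 256 300
foot [481.58038644 207.33563834  18.        ] tcp [481.09047821 203.4466776   85.5214151 ]
lateral 0.8302905669254329
lateral 0.9891122842932546
[473.0278978  263.88962196  25.        ]
[508.11446483 257.90821311  25.        ]
```

```bash
python3 -m jog '[{"delta_pos":[-0.9,0,0],"angular":[0,0,0],"fingers":0},{"delta_pos":[1,12,0],"angular":[0,0,0],"fingers":0},{"delta_pos":[3,24,0],"angular":[0,0,0],"fingers":0},{"delta_pos":[5,36,0],"angular":[0,0,0],"fingers":0},{"delta_pos":[7.4,50,0],"angular":[0,0,0],"fingers":0},{"delta_pos":[9.7,64,0],"angular":[0,0,0],"fingers":0},{"delta_pos":[12.3,80,0],"angular":[0,0,0],"fingers":0},{"delta_pos":[12.3,80,0],"angular":[0,0,0],"fingers":0}]'
python3 - <<'E'
from h import *
T=ctrl.capture('top');S=ctrl.capture('scene')
for z in(40,60,80,100,120,140): print(z,px2w(T,228,153,z)[:2].round(),px2w(S,257,146,z)[:2].round(), 'near edge',px2w(T,231,188,z)[:2].round())
E
```

```text
time_s: 8.65
eef_pos: [492.8, 284.8, 84.3]
ee_rot: [0.0, 0.763, 0.646, 0.0]
force: [0.3, -1.4, -1.9]
grip_width: 0.153
grip_force: 39.4
40 [705. 376.] [772. 426.] near edge [604. 365.]
60 [699. 373.] [749. 410.] near edge [600. 362.]
80 [692. 370.] [725. 394.] near edge [595. 359.]
100 [686. 366.] [702. 379.] near edge [591. 356.]
120 [679. 363.] [679. 363.] near edge [586. 353.]
140 [673. 360.] [655. 347.] near edge [582. 350.]
```

```bash
python3 -m jog '[{"delta_pos":[3.7,22,0],"angular":[0,0,0],"fingers":0},{"delta_pos":[8,48,0],"angular":[0,0,0],"fingers":0},{"delta_pos":[12.5,74,0],"angular":[0,0,0],"fingers":0},{"delta_pos":[16.8,100,0],"angular":[0,0,0],"fingers":0},{"delta_pos":[20,119,0],"angular":[0,0,0],"fingers":0},{"delta_pos":[22.1,131,0],"angular":[0,0,0],"fingers":0},{"delta_pos":[22.1,131,-1],"angular":[0,0,0],"fingers":0},{"delta_pos":[22.1,131,-2],"angular":[0,0,0],"fingers":0},{"delta_pos":[22.1,131,-2],"angular":[0,0,0],"fingers":0.5},{"delta_pos":[22.1,131,-2],"angular":[0,0,0],"fingers":0.5}]'
python3 -m jog '[{"delta_pos":[0,0,0],"angular":[0,0,0],"fingers":0.5},{"delta_pos":[0,0,20],"angular":[0,0,0],"fingers":0.5},{"delta_pos":[0,0,60],"angular":[0,0,0],"fingers":0.5},{"delta_pos":[0,0,110],"angular":[0,0,0],"fingers":0.5},{"delta_pos":[-30,-50,110],"angular":[0,0,0],"fingers":0.5},{"delta_pos":[-70,-90,110],"angular":[0,0,0],"fingers":0.5},{"delta_pos":[-70,-90,110],"angular":[0,0,0],"fingers":0.5}]'
python3 - <<'E'
from h import *
c=cap('wrist','w6.png');print(ctrl.sense()['eef_pos'])
E
```

```text
time_s: 10.0
eef_pos: [515.0, 414.3, 82.5]
ee_rot: [0.0, 0.764, 0.645, 0.0]
force: [-0.6, 1.2, 0.9]
grip_width: 0.414
grip_force: 0.0
time_s: 10.88
eef_pos: [442.0, 322.6, 192.0]
ee_rot: [-0.0, 0.764, 0.645, -0.002]
force: [-0.1, 0.8, 1.4]
grip_width: 0.498
grip_force: 0.0
[444.1472056  323.98390404 192.91348813]
```

View pics/w6.png

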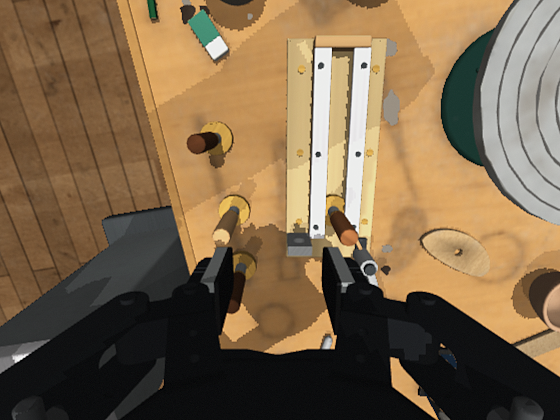

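The rack is empty at the far end. The stamp stands near the mouth instead, with its foot at (337,205) and handle top at (349,238). I'll locate it numerically.

```bash
cat >> h.py <<'E'
M=np.array([490.4,260.5]);YW=-0.166
def rk(p):
    d=np.array(p[:2])-M;xh=np.array([np.cos(YW),np.sin(YW)]);yh=np.array([-np.sin(YW),np.cos(YW)]);return np.array([d@xh,d@yh-98])
E
python3 - <<'E'
from h import *
c=ctrl.capture('wrist')
for z in(10,16): print('foot',z,rk(px2w(c,337,204,z)))
for z in(90,96): print('top',z,rk(px2w(c,350,238,z)))
print('lipend',rk(px2w(c,316,237,25)),'hinge',rk(px2w(c,367,266,50)),'lug',rk(px2w(c,300,240,46)))
cv2.imwrite('pics/w6z.png',cv2.resize(c['pixels'][170:270,270:400],None,fx=6,fy=6,interpolation=cv2.INTER_CUBIC))
E
```

```text
foot 10 [  6.47472928 -62.85752182]
foot 16 [  5.30871976 -61.29101679]
top 90 [  3.1653292  -71.36445544]
top 96 [  1.70575652 -69.09282497]
lipend [-16.85296986 -94.73778952] hinge [  31.49963332 -116.18578587] lug [-35.22976246 -89.95797255]
```

View pics/w6z.png

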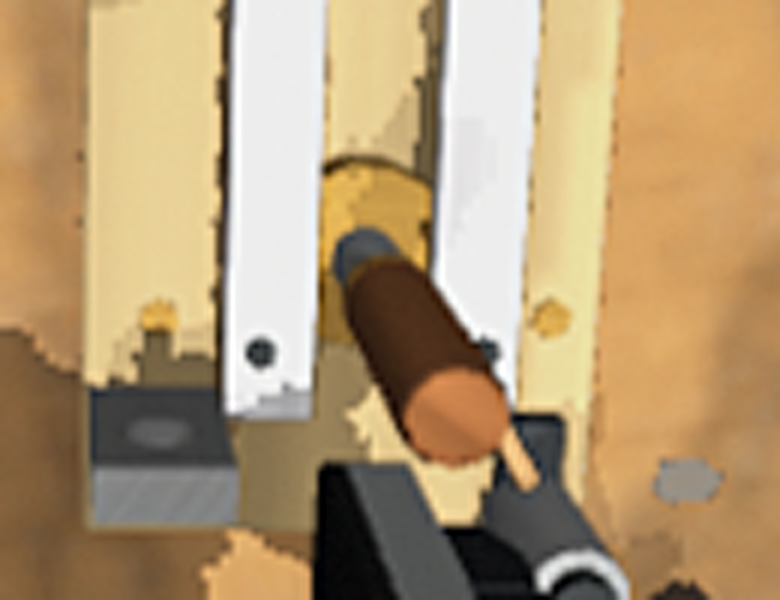

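Stamp 4 stands in the channel under the lips at about rack y −69, so it slipped in the high grip. I'll regrip it lower and harder, then slide it in.

```bash
python3 -m jog '[{"delta_pos":[51,-36,0],"angular":[0,0,0],"fingers":0.5},{"delta_pos":[51,-36,-50],"angular":[0,0,0],"fingers":0.5},{"delta_pos":[51,-36,-100],"angular":[0,0,0],"fingers":0.5},{"delta_pos":[51,-36,-143],"angular":[0,0,0],"fingers":0.5},{"delta_pos":[51,-36,-143],"angular":[0,0,0],"fingers":0.5},{"delta_pos":[51,-36,-143],"angular":[0,0,0],"fingers":0},{"delta_pos":[51,-36,-143],"angular":[0,0,0],"fingers":0},{"delta_pos":[51,-36,-143],"angular":[0,0,0],"fingers":0},{"delta_pos":[51,-36,-143],"angular":[0,0,0],"fingers":0}]' 100
python3 -m jog '[{"delta_pos":[0,0,1.5],"angular":[0,0,0],"fingers":0},{"delta_pos":[1.7,10,1.5],"angular":[0,0,0],"fingers":0},{"delta_pos":[3.3,20,1.5],"angular":[0,0,0],"fingers":0},{"delta_pos":[5,30,1.5],"angular":[0,0,0],"fingers":0},{"delta_pos":[6.6,40,1.5],"angular":[0,0,0],"fingers":0},{"delta_pos":[6.6,40,1.5],"angular":[0,0,0],"fingers":0}]'
```

```text
time_s: 12.1
eef_pos: [497.2, 289.3, 51.4]
ee_rot: [0.001, 0.764, 0.645, 0.002]
force: [0.5, 1.1, 6.4]
grip_width: 0.163
grip_force: 97.3
time_s: 12.85
eef_pos: [502.8, 330.2, 51.5]
ee_rot: [0.0, 0.764, 0.646, 0.001]
force: [-0.2, 2.1, 4.6]
grip_width: 0.163
grip_force: 97.4
```

```bash
python3 -m jog '[{"delta_pos":[2,12,0],"angular":[0,0,0],"fingers":0},{"delta_pos":[4.2,25,0],"angular":[0,0,0],"fingers":0},{"delta_pos":[6.4,38,0],"angular":[0,0,0],"fingers":0},{"delta_pos":[8.6,51,0],"angular":[0,0,0],"fingers":0},{"delta_pos":[10.8,64,0],"angular":[0,0,0],"fingers":0},{"delta_pos":[12.9,77,0],"angular":[0,0,0],"fingers":0},{"delta_pos":[15,89,0],"angular":[0,0,0],"fingers":0},{"delta_pos":[15,89,0],"angular":[0,0,0],"fingers":0}]'
python3 - <<'E'
from h import *
print(rk(ctrl.sense()['eef_pos']))
c=ctrl.capture('top')
x=c['pixels'][195:260,195:295];cv2.imwrite('pics/t2.png',cv2.resize(x,None,fx=6,fy=6,interpolation=cv2.INTER_CUBIC))
E
```

```text
time_s: 13.85
eef_pos: [517.7, 419.3, 51.5]
ee_rot: [-0.0, 0.764, 0.646, 0.001]
force: [-0.8, 1.8, 4.5]
grip_width: 0.16
grip_force: 97.9
[ 0.66321493 63.12745334]
```

```bash
python3 -m jog '[{"delta_pos":[0,0,0],"angular":[0,0,0],"fingers":0.5},{"delta_pos":[0,0,0],"angular":[0,0,0],"fingers":0.5},{"delta_pos":[0,0,5],"angular":[0,0,0],"fingers":0.5},{"delta_pos":[0,0,60],"angular":[0,0,0],"fingers":0.5},{"delta_pos":[0,0,120],"angular":[0,0,0],"fingers":0.5},{"delta_pos":[-40,-45,125],"angular":[0,0,0],"fingers":0.5},{"delta_pos":[-80,-90,125],"angular":[0,0,0],"fingers":0.5},{"delta_pos":[-80,-90,125],"angular":[0,0,0],"fingers":0.5}]'
python3 - <<'E'
from h import *
c=cap('wrist','w7.png');print(ctrl.sense()['eef_pos'])
E
```

```text
time_s: 14.9
eef_pos: [434.2, 325.3, 175.6]
ee_rot: [-0.0, 0.764, 0.645, -0.002]
force: [0.4, 0.4, 0.9]
grip_width: 0.497
grip_force: 0.0
[436.69565727 326.90991768 176.57908775]
```

View pics/w7.png

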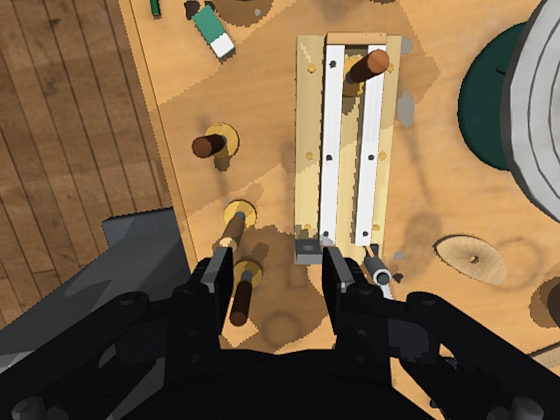

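Stamp 4 is now deep in the rack, at about (365,65). Next is stamp 3.

```bash
python3 -m jog '[{"delta_pos":[-52.5,-90.7,0],"angular":[0,0,0],"fingers":0.5},{"delta_pos":[-52.5,-90.7,0],"angular":[0,0,0],"fingers":0.5},{"delta_pos":[-52.5,-90.7,-40],"angular":[0,0,0],"fingers":0.5},{"delta_pos":[-52.5,-90.7,-80],"angular":[0,0,0],"fingers":0.5},{"delta_pos":[-52.5,-90.7,-116],"angular":[0,0,0],"fingers":0.5},{"delta_pos":[-52.5,-90.7,-116],"angular":[0,0,0],"fingers":0.5},{"delta_pos":[-52.5,-90.7,-116],"angular":[0,0,0],"fingers":0},{"delta_pos":[-52.5,-90.7,-116],"angular":[0,0,0],"fingers":0},{"delta_pos":[-52.5,-90.7,-116],"angular":[0,0,0],"fingers":0},{"delta_pos":[-52.5,-90.7,-116],"angular":[0,0,0],"fingers":0}]' 100
python3 -c "
from h import *
c=cap('wrist','w8.png')
m=cv2.inRange(cv2.cvtColor(c['pixels'],cv2.COLOR_BGR2HSV),(18,140,60),(32,255,255));m[:150]=0;m[245:]=0;m[:,:235]=0;m[:,325:]=0
u=np.argwhere(m);print(len(u),u.min(0),u.max(0)); print(ctrl.sense()['eef_pos'],px2w(c,(u[:,1].min()+u[:,1].max())/2,u[:,0].min(),10))"
```

```text
time_s: 16.2
eef_pos: [386.0, 237.5, 61.6]
ee_rot: [0.001, 0.764, 0.645, 0.002]
force: [-1.4, 0.5, 5.7]
grip_width: 0.147
grip_force: 97.6
1377 [199 251] [244 301]
[386.0368319  237.47681944  61.63902312] [386.91508172 255.55714446  10.        ]
```

```bash
python3 -m jog '[{"delta_pos":[0,0,30],"angular":[0,0,0],"fingers":0},{"delta_pos":[30,-15,40],"angular":[0,0,0],"fingers":0},{"delta_pos":[65,-33,40],"angular":[0,0,0],"fingers":0},{"delta_pos":[94.6,-33.2,40],"angular":[0,0,0],"fingers":0},{"delta_pos":[94.6,-33.2,20],"angular":[0,0,0],"fingers":0},{"delta_pos":[94.6,-33.2,8.6],"angular":[0,0,0],"fingers":0},{"delta_pos":[94.6,-33.2,8.6],"angular":[0,0,0],"fingers":0}]'
python3 - <<'E'
from h import *
c=ctrl.capture('wrist');P=rackline(c);k=np.polyfit(P[:,1],P[:,0],1);yaw=-np.arctan(k[0]);p=ctrl.sense()['eef_pos']
print('yaw',yaw,'lat',(p[0]-np.polyval(k,p[1]))*np.cos(yaw),p,rk(p))
m=cv2.inRange(cv2.cvtColor(c['pixels'],cv2.COLOR_BGR2HSV),(18,140,60),(32,255,255));m[:170]=0;m[245:]=0;m[:,:240]=0;m[:,320:]=0
u=np.argwhere(m);f=px2w(c,(u[:,1].min()+u[:,1].max())/2,u[:,0].min(),18);print(u.min(0),u.max(0),f,(f[0]-np.polyval(k,f[1]))*np.cos(yaw))
E
```

```text
time_s: 17.12
eef_pos: [479.2, 203.9, 68.5]
ee_rot: [-0.0, 0.764, 0.645, -0.0]
force: [0.3, -0.1, -1.7]
grip_width: 0.146
grip_force: 98.2
yaw -0.1642918642226063 lat -0.7871979486894584 [479.54889211 203.93936295  68.99871105] [  -1.35594005 -155.57615507]
[199 251] [244 301] [479.90160194 222.15237226  18.        ] -3.4180439332887396
```

```bash
python3 - <<'E'
from h import *
c=ctrl.capture('wrist');P=rackline(c,(5,20,40,60,75,90,105));print(P.round(1));k=np.polyfit(P[:,1],P[:,0],1);yaw=-np.arctan(k[0])
m=cv2.inRange(cv2.cvtColor(c['pixels'],cv2.COLOR_BGR2HSV),(15,120,40),(34,255,255))
for v in(202,206,210,214,218,222):
    u=np.flatnonzero(m[v,235:325])+235;f=px2w(c,(u.min()+u.max())/2,v,18);print(v,u.min(),u.max(),((f[0]-np.polyval(k,f[1]))*np.cos(yaw)).round(2))
p=ctrl.sense()['eef_pos'];print('tcp',(p[0]-np.polyval(k,p[1]))*np.cos(yaw))
cv2.imwrite('pics/w9.png',c['pixels'])
E
```

```text
[[500.7 327.6]
 [499.6 320.6]
 [498.1 311. ]
 [496.3 301.2]
 [495.1 293.6]
 [493.8 285.8]
 [492.4 277.9]]
202 235 324 -0.54
206 235 324 -0.54
210 235 324 -0.54
214 235 324 -0.54
218 235 324 -0.54
222 235 324 -0.54
tcp -0.3024400152359727
```

View pics/w9.png

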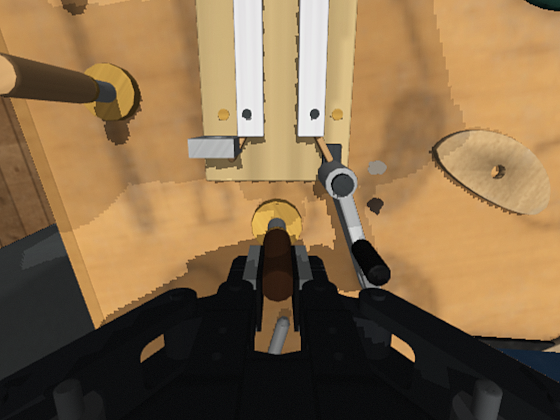

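```bash
python3 -m jog '[{"delta_pos":[2.2,0,0],"angular":[0,0,0],"fingers":0},{"delta_pos":[3.5,9,0],"angular":[0,0,0],"fingers":0},{"delta_pos":[5.2,18,0],"angular":[0,0,0],"fingers":0},{"delta_pos":[6.7,27,0],"angular":[0,0,0],"fingers":0},{"delta_pos":[8.2,36,0],"angular":[0,0,0],"fingers":0},{"delta_pos":[9.7,45,0],"angular":[0,0,0],"fingers":0},{"delta_pos":[11.7,57,0],"angular":[0,0,0],"fingers":0},{"delta_pos":[13.7,69,0],"angular":[0,0,0],"fingers":0},{"delta_pos":[15.7,81,0],"angular":[0,0,0],"fingers":0},{"delta_pos":[17.2,90,0],"angular":[0,0,0],"fingers":0}]'
python3 -m jog '[{"delta_pos":[2,12,0],"angular":[0,0,0],"fingers":0},{"delta_pos":[4,24,0],"angular":[0,0,0],"fingers":0},{"delta_pos":[4,24,0],"angular":[0,0,0],"fingers":0}]'
python3 -m jog '[{"delta_pos":[2,12,0],"angular":[0,0,0],"fingers":0},{"delta_pos":[4,24,0],"angular":[0,0,0],"fingers":0},{"delta_pos":[6,36,0],"angular":[0,0,0],"fingers":0},{"delta_pos":[8.2,49,0],"angular":[0,0,0],"fingers":0},{"delta_pos":[11,64.6,0],"angular":[0,0,0],"fingers":0},{"delta_pos":[11,64.6,0],"angular":[0,0,0],"fingers":0}]'
```

```text
time_s: 18.48
eef_pos: [496.8, 294.6, 68.4]
ee_rot: [0.0, 0.764, 0.645, 0.0]
force: [-0.3, -0.5, -1.3]
grip_width: 0.145
grip_force: 98.2
time_s: 18.85
eef_pos: [500.8, 318.6, 68.4]
ee_rot: [0.0, 0.764, 0.646, 0.0]
force: [0.3, 0.2, -2.7]
grip_width: 0.15
grip_force: 98.2
time_s: 19.6
eef_pos: [511.7, 383.4, 68.3]
ee_rot: [-0.0, 0.764, 0.646, 0.0]
force: [-0.0, -0.0, -1.5]
grip_width: 0.151
grip_force: 98.2
```

```bash
python3 -m jog '[{"delta_pos":[0,0,-2],"angular":[0,0,0],"fingers":0},{"delta_pos":[0,0,-2],"angular":[0,0,0],"fingers":0.5},{"delta_pos":[0,0,-2],"angular":[0,0,0],"fingers":0.5},{"delta_pos":[0,0,3],"angular":[0,0,0],"fingers":0.5},{"delta_pos":[0,0,60],"angular":[0,0,0],"fingers":0.5},{"delta_pos":[0,0,100],"angular":[0,0,0],"fingers":0.5},{"delta_pos":[-55,-36,107],"angular":[0,0,0],"fingers":0.5},{"delta_pos":[-110,-72,107],"angular":[0,0,0],"fingers":0.5},{"delta_pos":[-122,-79,107],"angular":[0,0,0],"fingers":0.5},{"delta_pos":[-122,-79,107],"angular":[0,0,0],"fingers":0.5}]'
python3 - <<'E'
from h import *
from scipy import ndimage
def feet(c):
    m=cv2.inRange(cv2.cvtColor(c['pixels'],cv2.COLOR_BGR2HSV),(20,150,60),(30,255,255));return m
T=cap('top','t3.png');S=cap('scene','s3.png')
a=np.hstack([cv2.resize(T['pixels'][195:290,190:290],None,fx=4,fy=4,interpolation=2),cv2.resize(S['pixels'][180:275,130:230],None,fx=4,fy=4,interpolation=2)]);cv2.imwrite('pics/mix.png',a)
# are handle tops where expected?
for n,p in dict(s4=(64+0),s3=27.5).items():
    X=M+np.array([-np.sin(YW),np.cos(YW)])*(p+98);print(n,X,w2px(T,[*X,90]),w2px(S,[*X,90]),T['pixels'][tuple(w2px(T,[*X,94])[::-1].round().astype(int))])
E
```

```text
time_s: 20.85
eef_pos: [389.4, 303.1, 176.3]
ee_rot: [0.0, 0.764, 0.645, 0.001]
force: [0.2, -0.1, 1.0]
grip_width: 0.502
grip_force: 0.0
s4 [517.16866406 420.27308479] [206.33185502 216.46118311] [201.82233274 184.29024265] [ 50  79 123]
s3 [511.13745272 384.27482803] [220.02273183 218.75091311] [212.46547281 190.48558451] [38 53 76]
```

View pics/mix.png

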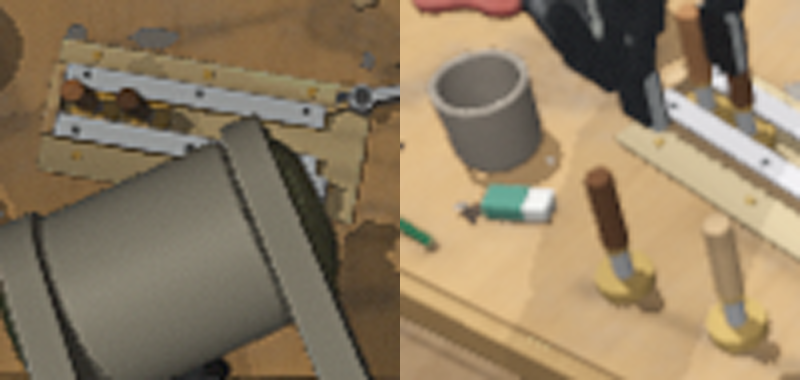

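Both stamps stand in the slot. All 14 pictures are now used, so the rest is numeric. Next is stamp 2.

```bash
cat >> h.py <<'E'
def look(c,z):
    """foot blob of the held stamp (below rows 170..250): far edge, lateral centre at foot top height z"""
    m=cv2.inRange(cv2.cvtColor(c['pixels'],cv2.COLOR_BGR2HSV),(18,140,60),(32,255,255))
    m[:170]=0;m[245:]=0;m[:,:235]=0;m[:,325:]=0
    n,l,s,cc=cv2.connectedComponentsWithStats(m);i=1+np.argmax(s[1:,4]);x,y,w,h,_=s[i]
    return px2w(c,x+(w-1)/2,y,z),(x,y,w,h)
def rep(z):
    c=ctrl.capture('wrist');p=ctrl.sense()['eef_pos'];f,b=look(c,z);P=rackline(c)
    print('tcp',p.round(1),'footedge',f.round(1),b)
    if len(P)>2:
        k=np.polyfit(P[:,1],P[:,0],1)
        for q in(p,f):print('lat',((q[0]-np.polyval(k,q[1]))*.986).round(2),'racky',rk(q)[1].round(1))
E
python3 -m jog '[{"delta_pos":[0,0,-40],"angular":[0,0,0],"fingers":0.5},{"delta_pos":[0,0,-80],"angular":[0,0,0],"fingers":0.5},{"delta_pos":[0,0,-115.5],"angular":[0,0,0],"fingers":0.5},{"delta_pos":[0,0,-115.5],"angular":[0,0,0],"fingers":0.5},{"delta_pos":[0,0,-115.5],"angular":[0,0,0],"fingers":0},{"delta_pos":[0,0,-115.5],"angular":[0,0,0],"fingers":0},{"delta_pos":[0,0,-115.5],"angular":[0,0,0],"fingers":0},{"delta_pos":[0,0,-115.5],"angular":[0,0,0],"fingers":0}]' 100
python3 -c "
from h import *
rep(10)"
```

```text
time_s: 21.95
eef_pos: [390.8, 303.9, 61.7]
ee_rot: [0.0, 0.764, 0.645, 0.002]
force: [-1.5, 0.0, 6.0]
grip_width: 0.152
grip_force: 97.6
tcp [390.8 303.9  61.7] footedge [392.3 321.9  10. ] (np.int32(252), np.int32(199), np.int32(51), np.int32(46))
```

```bash
python3 -m jog '[{"delta_pos":[0,0,50],"angular":[0,0,0],"fingers":0},{"delta_pos":[10,-40,60],"angular":[0,0,0],"fingers":0},{"delta_pos":[40,-85,60],"angular":[0,0,0],"fingers":0},{"delta_pos":[75,-99.8,60],"angular":[0,0,0],"fingers":0},{"delta_pos":[92,-99.8,50],"angular":[0,0,0],"fingers":0},{"delta_pos":[92,-99.8,20],"angular":[0,0,0],"fingers":0},{"delta_pos":[92,-99.8,8.6],"angular":[0,0,0],"fingers":0},{"delta_pos":[92,-99.8,8.6],"angular":[0,0,0],"fingers":0}]'
python3 -c "
from h import *
rep(18)"
```

```text
time_s: 23.0
eef_pos: [481.6, 203.6, 68.7]
ee_rot: [-0.0, 0.764, 0.645, -0.0]
force: [0.5, -0.3, -1.8]
grip_width: 0.144
grip_force: 98.3
tcp [482.  203.7  69.4] footedge [482.9 221.8  18. ] (np.int32(252), np.int32(199), np.int32(51), np.int32(46))
lat 2.41 racky -155.4
lat 0.26 racky -137.4
```

```bash
python3 -m jog '[{"delta_pos":[1.5,9,0],"angular":[0,0,0],"fingers":0},{"delta_pos":[3,18,0],"angular":[0,0,0],"fingers":0},{"delta_pos":[4.5,27,0],"angular":[0,0,0],"fingers":0},{"delta_pos":[6,36,0],"angular":[0,0,0],"fingers":0},{"delta_pos":[7.5,45,0],"angular":[0,0,0],"fingers":0},{"delta_pos":[9.5,57,0],"angular":[0,0,0],"fingers":0},{"delta_pos":[11.5,69,0],"angular":[0,0,0],"fingers":0},{"delta_pos":[13.4,81,0],"angular":[0,0,0],"fingers":0},{"delta_pos":[14.9,90,0],"angular":[0,0,0],"fingers":0}]'
python3 -m jog '[{"delta_pos":[2,12,0],"angular":[0,0,0],"fingers":0},{"delta_pos":[4,24,0],"angular":[0,0,0],"fingers":0},{"delta_pos":[6,36,0],"angular":[0,0,0],"fingers":0},{"delta_pos":[8,48,0],"angular":[0,0,0],"fingers":0},{"delta_pos":[9.1,55,0],"angular":[0,0,0],"fingers":0},{"delta_pos":[9.1,55,0],"angular":[0,0,0],"fingers":0}]'
```

```text
time_s: 24.18
eef_pos: [496.7, 294.4, 68.5]
ee_rot: [-0.0, 0.764, 0.645, -0.0]
force: [-0.2, 0.3, -2.0]
grip_width: 0.151
grip_force: 98.3
time_s: 24.92
eef_pos: [505.7, 348.9, 68.5]
ee_rot: [-0.0, 0.764, 0.645, -0.0]
force: [0.0, 0.8, -2.1]
grip_width: 0.147
grip_force: 98.3
```

```bash
python3 -m jog '[{"delta_pos":[0,0,-2],"angular":[0,0,0],"fingers":0},{"delta_pos":[0,0,-2],"angular":[0,0,0],"fingers":0.5},{"delta_pos":[0,0,-2],"angular":[0,0,0],"fingers":0.5},{"delta_pos":[0,0,3],"angular":[0,0,0],"fingers":0.5},{"delta_pos":[0,0,60],"angular":[0,0,0],"fingers":0.5},{"delta_pos":[0,0,100],"angular":[0,0,0],"fingers":0.5},{"delta_pos":[-55,16,107],"angular":[0,0,0],"fingers":0.5},{"delta_pos":[-110,31.4,107],"angular":[0,0,0],"fingers":0.5},{"delta_pos":[-118.8,31.4,107],"angular":[0,0,0],"fingers":0.5},{"delta_pos":[-118.8,31.4,107],"angular":[0,0,0],"fingers":0.5}]'
python3 - <<'E'
from h import *
S=ctrl.capture('scene');h=cv2.cvtColor(S['pixels'],cv2.COLOR_BGR2HSV)
m=cv2.inRange(h,(20,120,80),(30,255,255))
n,l,s,cc=cv2.connectedComponentsWithStats(m)
for i in range(1,n):
    if 40<s[i,4]<600: print(s[i],cc[i].round(),px2w(S,*cc[i],6)[:2].round())
T=ctrl.capture('top');h=cv2.cvtColor(T['pixels'],cv2.COLOR_BGR2HSV)
for y in(64,28,-7):
    X=M+np.array([-np.sin(YW),np.cos(YW)])*(y+98);u=w2px(T,[*X,92]).round().astype(int);print(y,u,T['pixels'][u[1]-1:u[1]+2,u[0]-3:u[0]+4].mean(0).round())
E
```

```text
time_s: 26.18
eef_pos: [387.1, 380.0, 176.1]
ee_rot: [0.0, 0.764, 0.645, 0.0]
force: [0.9, -0.4, 0.8]
grip_width: 0.497
grip_force: 0.0
[180 245  13  11  79] [186. 251.] [384. 380.]
[339 268  15   8  63] [347. 272.] [505.  32.]
64 [206 216] [[ 79. 113. 138.]
 [ 74. 106. 132.]
 [ 61.  89. 117.]
 [ 51.  76. 112.]
 [ 46.  76. 117.]
 [ 44.  76. 115.]
 [ 46.  74. 110.]]
28 [220 219] [[ 43.  88. 111.]
 [ 39.  73.  93.]
 [ 35.  50.  73.]
 [ 38.  55.  81.]
 [ 37.  55.  82.]
 [ 37.  55.  83.]
 [ 31.  48.  72.]]
-7 [233 221] [[ 44.  80. 100.]
 [ 57.  88. 106.]
 [ 78. 106. 129.]
 [ 86. 126. 154.]
 [ 84. 123. 149.]
 [ 87. 127. 152.]
 [ 81. 120. 145.]]
```

```bash
python3 -m jog '[{"delta_pos":[0,-1,-40],"angular":[0,0,0],"fingers":0.5},{"delta_pos":[0,-1,-80],"angular":[0,0,0],"fingers":0.5},{"delta_pos":[0,-1,-115.6],"angular":[0,0,0],"fingers":0.5},{"delta_pos":[0,-1,-115.6],"angular":[0,0,0],"fingers":0.5},{"delta_pos":[0,-1,-115.6],"angular":[0,0,0],"fingers":0},{"delta_pos":[0,-1,-115.6],"angular":[0,0,0],"fingers":0},{"delta_pos":[0,-1,-115.6],"angular":[0,0,0],"fingers":0},{"delta_pos":[0,-1,-115.6],"angular":[0,0,0],"fingers":0}]' 100
python3 -c "
from h import *
rep(10)"
```

```text
time_s: 27.28
eef_pos: [387.9, 379.5, 61.8]
ee_rot: [0.0, 0.764, 0.645, 0.002]
force: [-1.4, -0.2, 6.5]
grip_width: 0.146
grip_force: 97.7
tcp [387.9 379.5  61.8] footedge [389.4 399.5  10. ] (np.int32(251), np.int32(196), np.int32(52), np.int32(46))
```

```bash
python3 -m jog '[{"delta_pos":[0,0,50],"angular":[0,0,0],"fingers":0},{"delta_pos":[5,-45,60],"angular":[0,0,0],"fingers":0},{"delta_pos":[10,-90,60],"angular":[0,0,0],"fingers":0},{"delta_pos":[25,-135,60],"angular":[0,0,0],"fingers":0},{"delta_pos":[55,-170,60],"angular":[0,0,0],"fingers":0},{"delta_pos":[85,-175.4,55],"angular":[0,0,0],"fingers":0},{"delta_pos":[94.8,-175.4,35],"angular":[0,0,0],"fingers":0},{"delta_pos":[94.8,-175.4,15],"angular":[0,0,0],"fingers":0},{"delta_pos":[94.8,-175.4,8.6],"angular":[0,0,0],"fingers":0},{"delta_pos":[94.8,-175.4,8.6],"angular":[0,0,0],"fingers":0}]'
python3 -c "
from h import *
rep(18)"
```

```text
time_s: 28.58
eef_pos: [481.9, 203.7, 69.1]
ee_rot: [0.0, 0.764, 0.645, 0.0]
force: [-0.6, 0.3, -1.6]
grip_width: 0.145
grip_force: 98.2
tcp [482.1 203.7  69.5] footedge [483.4 224.3  18. ] (np.int32(251), np.int32(195), np.int32(52), np.int32(47))
lat 1.88 racky -155.4
lat -0.26 racky -134.8
```

```bash
python3 -m jog '[{"delta_pos":[1.5,9,0],"angular":[0,0,0],"fingers":0},{"delta_pos":[3,18,0],"angular":[0,0,0],"fingers":0},{"delta_pos":[4.5,27,0],"angular":[0,0,0],"fingers":0},{"delta_pos":[6,36,0],"angular":[0,0,0],"fingers":0},{"delta_pos":[7.5,45,0],"angular":[0,0,0],"fingers":0},{"delta_pos":[9.5,57,0],"angular":[0,0,0],"fingers":0},{"delta_pos":[11.5,69,0],"angular":[0,0,0],"fingers":0},{"delta_pos":[13.4,81,0],"angular":[0,0,0],"fingers":0},{"delta_pos":[14.9,90,0],"angular":[0,0,0],"fingers":0}]'
python3 -m jog '[{"delta_pos":[1.6,10,0],"angular":[0,0,0],"fingers":0},{"delta_pos":[3,18,0],"angular":[0,0,0],"fingers":0},{"delta_pos":[3,18,0],"angular":[0,0,0],"fingers":0},{"delta_pos":[3,18,-2],"angular":[0,0,0],"fingers":0}]'
```

```text
time_s: 29.75
eef_pos: [496.7, 294.4, 68.6]
ee_rot: [-0.0, 0.764, 0.645, 0.0]
force: [-0.8, -0.8, -1.2]
grip_width: 0.15
grip_force: 98.2
time_s: 30.25
eef_pos: [500.0, 311.8, 67.8]
ee_rot: [0.0, 0.764, 0.645, 0.001]
force: [-6.1, -0.8, 18.6]
grip_width: 0.148
grip_force: 100.6
```

```bash
python3 -m jog '[{"delta_pos":[0,0,0],"angular":[0,0,0],"fingers":0.5},{"delta_pos":[0,0,0],"angular":[0,0,0],"fingers":0.5},{"delta_pos":[0,0,5],"angular":[0,0,0],"fingers":0.5},{"delta_pos":[0,0,55],"angular":[0,0,0],"fingers":0.5},{"delta_pos":[0,0,109],"angular":[0,0,0],"fingers":0.5},{"delta_pos":[2,-60,109],"angular":[0,0,0],"fingers":0.5},{"delta_pos":[4,-120,109],"angular":[0,0,0],"fingers":0.5},{"delta_pos":[7,-180,109],"angular":[0,0,0],"fingers":0.5},{"delta_pos":[9.8,-240,109],"angular":[0,0,0],"fingers":0.5},{"delta_pos":[9.8,-240,109],"angular":[0,0,0],"fingers":0.5}]'
python3 - <<'E'
from h import *
for n,z in(('scene',6),('top',6)):
    S=ctrl.capture(n);m=cv2.inRange(cv2.cvtColor(S['pixels'],cv2.COLOR_BGR2HSV),(20,120,80),(30,255,255))
    k,l,s,cc=cv2.connectedComponentsWithStats(m)
    for i in range(1,k):
        w=px2w(S,*cc[i],z)[:2]
        if 20<s[i,4]<600 and 330<w[0]<620 and -50<w[1]<450: print(n,s[i],w.round(),rk(w).round())
# rack handles in top
T=S
for y in(64,28,-7,-42):
    X=M+np.array([-np.sin(YW),np.cos(YW)])*(y+98);u=w2px(T,[*X,92]).round().astype(int);print(y,u,T['pixels'][u[1]-1:u[1]+2,u[0]-1:u[0]+2].mean((0,1)).round())
# pin red
for n in('scene','top'):
    S=ctrl.capture(n);h=cv2.cvtColor(S['pixels'],cv2.COLOR_BGR2HSV);m=cv2.inRange(h,(0,180,90),(6,255,255))|cv2.inRange(h,(174,180,90),(180,255,255))
    k,l,s,cc=cv2.connectedComponentsWithStats(m)
    for i in range(1,k):
        if s[i,4]>40: print('red',n,s[i],px2w(S,*cc[i],10).round(1))
E
```

```text
time_s: 31.5
eef_pos: [509.7, 68.2, 176.0]
ee_rot: [0.0, 0.766, 0.643, 0.0]
force: [-0.1, -0.2, 0.9]
grip_width: 0.502
grip_force: 0.0
scene [218 210   5   7  22] [524. 383.] [13. 28.]
scene [228 216   6   8  22] [517. 346.] [12. -9.]
scene [339 267  15   9  60] [506.  30.] [  53. -323.]
64 [206 216] [ 52.  81. 119.]
28 [220 219] [37. 56. 83.]
-7 [233 221] [ 86. 124. 148.]
-42 [246 223] [44. 61. 83.]
red scene [312 279  18  16  88] [438.3  61.9  10. ]
```

```bash
python3 -m jog '[{"delta_pos":[1,-33.6,0],"angular":[0,0,0],"fingers":0.5},{"delta_pos":[1,-33.6,-40],"angular":[0,0,0],"fingers":0.5},{"delta_pos":[1,-33.6,-80],"angular":[0,0,0],"fingers":0.5},{"delta_pos":[1,-33.6,-115.6],"angular":[0,0,0],"fingers":0.5},{"delta_pos":[1,-33.6,-115.6],"angular":[0,0,0],"fingers":0.5},{"delta_pos":[1,-33.6,-115.6],"angular":[0,0,0],"fingers":0},{"delta_pos":[1,-33.6,-115.6],"angular":[0,0,0],"fingers":0},{"delta_pos":[1,-33.6,-115.6],"angular":[0,0,0],"fingers":0},{"delta_pos":[1,-33.6,-115.6],"angular":[0,0,0],"fingers":0}]' 100
python3 -c "
from h import *
rep(10)"
```

```text
time_s: 32.83
eef_pos: [511.5, 38.2, 62.0]
ee_rot: [0.001, 0.764, 0.645, 0.001]
force: [-1.1, 1.4, 6.4]
grip_width: 0.154
grip_force: 97.6
tcp [511.5  38.2  62. ] footedge [512.1  52.8  10. ] (np.int32(252), np.int32(204), np.int32(50), np.int32(41))
```

```bash
python3 -m jog '[{"delta_pos":[0,0,50],"angular":[0,0,0],"fingers":0},{"delta_pos":[-20,30,55],"angular":[0,0,0],"fingers":0},{"delta_pos":[-28.7,75,55],"angular":[0,0,0],"fingers":0},{"delta_pos":[-28.7,120,55],"angular":[0,0,0],"fingers":0},{"delta_pos":[-28.7,160,55],"angular":[0,0,0],"fingers":0},{"delta_pos":[-28.7,165.6,35],"angular":[0,0,0],"fingers":0},{"delta_pos":[-28.7,165.6,15],"angular":[0,0,0],"fingers":0},{"delta_pos":[-28.7,165.6,8.6],"angular":[0,0,0],"fingers":0},{"delta_pos":[-28.7,165.6,8.6],"angular":[0,0,0],"fingers":0}]'
python3 -c "
from h import *
rep(18)"
```

```text
time_s: 34.0
eef_pos: [482.0, 203.5, 69.2]
ee_rot: [0.0, 0.764, 0.645, 0.0]
force: [0.1, 0.0, -1.0]
grip_width: 0.148
grip_force: 98.4
tcp [482.3 203.6  69.5] footedge [482.8 218.3  18. ] (np.int32(252), np.int32(204), np.int32(51), np.int32(41))
lat 2.2 racky -155.5
lat 0.35 racky -140.9
```

```bash
python3 -m jog '[{"delta_pos":[1.5,9,0],"angular":[0,0,0],"fingers":0},{"delta_pos":[3,18,0],"angular":[0,0,0],"fingers":0},{"delta_pos":[4.5,27,0],"angular":[0,0,0],"fingers":0},{"delta_pos":[6,36,0],"angular":[0,0,0],"fingers":0},{"delta_pos":[7.5,45,0],"angular":[0,0,0],"fingers":0},{"delta_pos":[9.5,57,0],"angular":[0,0,0],"fingers":0},{"delta_pos":[11.5,69,0],"angular":[0,0,0],"fingers":0},{"delta_pos":[13.3,80,0],"angular":[0,0,0],"fingers":0},{"delta_pos":[13.3,80,0],"angular":[0,0,0],"fingers":0},{"delta_pos":[13.3,80,-1.5],"angular":[0,0,0],"fingers":0}]'
```

```text
time_s: 35.3
eef_pos: [495.3, 283.8, 67.9]
ee_rot: [-0.0, 0.764, 0.645, 0.0]
force: [-4.6, 0.1, 14.5]
grip_width: 0.152
grip_force: 100.2
```

```bash
python3 -m jog '[{"delta_pos":[0,0,0],"angular":[0,0,0],"fingers":0.4},{"delta_pos":[0,0,0],"angular":[0,0,0],"fingers":0.4},{"delta_pos":[0,0,5],"angular":[0,0,0],"fingers":0.4},{"delta_pos":[0,0,55],"angular":[0,0,0],"fingers":0.4},{"delta_pos":[0,0,110],"angular":[0,0,0],"fingers":0.4},{"delta_pos":[15,-50,131],"angular":[0,0,0],"fingers":0.4},{"delta_pos":[31,-93.6,131],"angular":[0,0,0],"fingers":0.4},{"delta_pos":[31,-93.6,131],"angular":[0,0,0],"fingers":0.4}]'
python3 - <<'E'
from h import *
c=cap('wrist','w10.png');h=cv2.cvtColor(c['pixels'],cv2.COLOR_BGR2HSV)
T=cap('top','t10.png');S=cap('scene','s10.png')
for y in(64,28,-7,-43,-78):
    X=M+np.array([-np.sin(YW),np.cos(YW)])*(y+98)
    for C in(T,S):
        u=w2px(C,[*X,93]).round().astype(int);print(y,u,C['pixels'][u[1]-1:u[1]+2,u[0]-1:u[0]+2].mean((0,1)).round(),end=' ')
    print()
# post (black) in wrist
v=w2px(c,[526.5,191.5,80]);print('post expected',v)
m=(h[...,2]<45).astype(np.uint8);m[230:]=0;n,l,s,cc=cv2.connectedComponentsWithStats(m)
for i in range(1,n):
    if s[i,4]>30: print(s[i],cc[i].round(1),px2w(c,*cc[i],66).round(1))
mm=cv2.inRange(h,(20,140,60),(30,255,255));n,l,s,cc=cv2.connectedComponentsWithStats(mm)
for i in range(1,n):
    if s[i,4]>25: print('y',s[i],rk(px2w(c,*cc[i],14)).round(1))
E
```

```text
time_s: 36.3
eef_pos: [527.0, 187.5, 198.6]
ee_rot: [0.0, 0.765, 0.644, 0.0]
force: [-0.2, 0.7, -0.0]
grip_width: 0.401
grip_force: 0.0
64 [206 216] [ 52.  83. 120.] 64 [202 183] [ 93. 135. 183.] 
28 [220 219] [36. 56. 82.] 28 [212 189] [ 61.  89. 129.] 
-7 [233 221] [ 87. 124. 149.] -7 [223 196] [112. 147. 173.] 
-43 [246 223] [33. 49. 72.] -43 [234 202] [ 53.  78. 114.] 
-78 [260 225] [ 75. 109. 138.] -78 [245 209] [132. 169. 196.] 
post expected [277.48168361 196.38082173]
[344   0  63  46 305] [367.5  26.1] [619.4 311.8  66. ]
[ 533   24   27   53 1040] [548.1  51.6] [760.6 268.7  66. ]
[203  34  28  32 324] [220.4  54.1] [500.8 311.8  66. ]
[270 183  13  19 206] [275.7 192. ] [525.1 192.5  66. ]
y [214  12   7  20  55] [-8.8 -7.7]
y [186  23   6   7  27] [-35.1 -11.6]
y [261  22   7   8  38] [ 35.7 -11.9]
y [231  49   5  25  58] [  5.8 -39.6]
y [231  85   6  20  57] [  5.5 -71.8]
```

All five stamps are confirmed in the rack. Next I'll shut the gate.

```bash
python3 -m jog '[{"delta_pos":[0,1.5,-50],"angular":[0,0,0],"fingers":0.4},{"delta_pos":[0,1.5,-95],"angular":[0,0,0],"fingers":0.4},{"delta_pos":[0,1.5,-129.7],"angular":[0,0,0],"fingers":0.4},{"delta_pos":[0,1.5,-129.7],"angular":[0,0,0],"fingers":0.4},{"delta_pos":[0,1.5,-129.7],"angular":[0,0,0],"fingers":0},{"delta_pos":[0,1.5,-129.7],"angular":[0,0,0],"fingers":0},{"delta_pos":[0,1.5,-129.7],"angular":[0,0,0],"fingers":0},{"delta_pos":[0,1.5,-129.7],"angular":[0,0,0],"fingers":0}]' 25
python3 -m jog '[{"delta_pos":[-7,0,0],"angular":[0,0,0],"fingers":0},{"delta_pos":[-13.6,-0.2,0],"angular":[0,0,0],"fingers":0},{"delta_pos":[-21,2,0],"angular":[0,0,0],"fingers":0},{"delta_pos":[-28.6,5,0],"angular":[0,0,0],"fingers":0},{"delta_pos":[-35.5,10,0],"angular":[0,0,0],"fingers":0},{"delta_pos":[-40.4,15.7,0],"angular":[0,0,0],"fingers":0},{"delta_pos":[-44.5,23,0],"angular":[0,0,0],"fingers":0},{"delta_pos":[-47,30.2,0],"angular":[0,0,0],"fingers":0},{"delta_pos":[-48,37,0],"angular":[0,0,0],"fingers":0},{"delta_pos":[-48,42.6,0],"angular":[0,0,0],"fingers":0}]'
```

```text
time_s: 37.45
eef_pos: [526.9, 192.0, 70.1]
ee_rot: [0.001, 0.764, 0.645, 0.002]
force: [-0.8, 4.2, 7.5]
grip_width: 0.114
grip_force: 24.8
time_s: 38.7
eef_pos: [479.7, 234.0, 69.7]
ee_rot: [0.002, 0.764, 0.645, 0.002]
force: [4.9, -5.6, 4.9]
grip_width: 0.112
grip_force: 25.8
```

```bash
python3 -m jog '[{"delta_pos":[0.5,2,0],"angular":[0,0,0],"fingers":0},{"delta_pos":[0.8,4,0],"angular":[0,0,0],"fingers":0},{"delta_pos":[1,5.5,0],"angular":[0,0,0],"fingers":0},{"delta_pos":[1,5.5,0],"angular":[0,0,0],"fingers":0}]'
python3 - <<'E'
from h import *
c=cap('wrist','w11.png');h=cv2.cvtColor(c['pixels'],cv2.COLOR_BGR2HSV)
# predicted gate end top corners / lug top for g=0, vs dark edges
x=np.array([np.cos(YW),np.sin(YW)]);y=np.array([-np.sin(YW),np.cos(YW)])
W=lambda a,b,z:np.array([*(M+a*x+(b+98)*y),z])
for n,P in dict(gin=(-45,-118,46),gout=(-45,-126,46),piv=(33,-122,50),lugf=(-37,-108,46)).items(): print(n,w2px(c,W(*P)).round(1))
u=int(w2px(c,W(-45,-122,46))[0])
for uu in(u,u+12): print(uu,[(v,*h[v,uu][1:]) for v in range(175,262,3)])
E
```

```text
time_s: 39.2
eef_pos: [480.2, 239.7, 69.7]
ee_rot: [0.001, 0.764, 0.645, 0.001]
force: [3.8, -0.7, 5.6]
grip_width: 0.111
grip_force: 25.9
gin [212.4 237.6]
gout [213.2 250.6]
piv [350.3 246.3]
lugf [225.7 220.8]
212 [(175, np.uint8(137), np.uint8(130)), (178, np.uint8(133), np.uint8(134)), (181, np.uint8(130), np.uint8(135)), (184, np.uint8(127), np.uint8(142)), (187, np.uint8(129), np.uint8(146)), (190, np.uint8(133), np.uint8(151)), (193, np.uint8(7), np.uint8(75)), (196, np.uint8(0), np.uint8(78)), (199, np.uint8(3), np.uint8(77)), (202, np.uint8(4), np.uint8(72)), (205, np.uint8(0), np.uint8(174)), (208, np.uint8(2), np.uint8(170)), (211, np.uint8(2), np.uint8(165)), (214, np.uint8(1), np.uint8(172)), (217, np.uint8(2), np.uint8(168)), (220, np.uint8(6), np.uint8(167)), (223, np.uint8(132), np.uint8(181)), (226, np.uint8(118), np.uint8(153)), (229, np.uint8(23), np.uint8(79)), (232, np.uint8(0), np.uint8(81)), (235, np.uint8(0), np.uint8(81)), (238, np.uint8(0), np.uint8(82)), (241, np.uint8(5), np.uint8(50)), (244, np.uint8(2), np.uint8(210)), (247, np.uint8(1), np.uint8(209)),
[... 472 characters left out ...]
 (202, np.uint8(0), np.uint8(71)), (205, np.uint8(1), np.uint8(172)), (208, np.uint8(2), np.uint8(166)), (211, np.uint8(3), np.uint8(170)), (214, np.uint8(1), np.uint8(172)), (217, np.uint8(0), np.uint8(169)), (220, np.uint8(6), np.uint8(166)), (223, np.uint8(75), np.uint8(133)), (226, np.uint8(3), np.uint8(79)), (229, np.uint8(3), np.uint8(82)), (232, np.uint8(2), np.uint8(149)), (235, np.uint8(2), np.uint8(105)), (238, np.uint8(3), np.uint8(79)), (241, np.uint8(0), np.uint8(80)), (244, np.uint8(1), np.uint8(214)), (247, np.uint8(1), np.uint8(216)), (250, np.uint8(2), np.uint8(214)), (253, np.uint8(4), np.uint8(121)), (256, np.uint8(160), np.uint8(123)), (259, np.uint8(145), np.uint8(123))]
```

```bash
python3 -m jog '[{"delta_pos":[0.2,1.5,0],"angular":[0,0,0],"fingers":0},{"delta_pos":[0.4,3,0],"angular":[0,0,0],"fingers":0},{"delta_pos":[0.4,3,0],"angular":[0,0,0],"fingers":0},{"delta_pos":[0.4,3,0],"angular":[0,0,0],"fingers":0}]'
python3 - <<'E'
from h import *
c=cap('wrist','w12.png');h=cv2.cvtColor(c['pixels'],cv2.COLOR_BGR2HSV)
x=np.array([np.cos(YW),np.sin(YW)]);y=np.array([-np.sin(YW),np.cos(YW)])
W=lambda a,b,z:np.array([*(M+a*x+(b+98)*y),z])
for a in(-45,-40,-30):
    u=int(w2px(c,W(a,-122,46))[0]); r=[v for v in range(190,262) if h[v,u,1]<30 and h[v,u,2]>150]
    print(a,u,[(w2px(c,W(a,b,46))[1]).round(1) for b in(-98,-108,-118,-126)],r)
E
```

```text
time_s: 39.75
eef_pos: [480.5, 241.5, 69.6]
ee_rot: [0.002, 0.764, 0.645, 0.0]
force: [2.3, -7.5, 8.2]
grip_width: 0.109
grip_force: 26.1
-45 213 [np.float64(206.7), np.float64(223.8), np.float64(240.5), np.float64(253.5)] [208, 209, 210, 211, 212, 213, 214, 215, 216, 217, 218, 219, 220, 221, 222, 223, 241, 242, 243, 244, 245, 246, 247, 248, 249, 250, 251, 252, 253]
-40 221 [np.float64(206.7), np.float64(223.8), np.float64(240.5), np.float64(253.4)] [207, 208, 209, 210, 211, 212, 213, 214, 215, 216, 217, 218, 219, 220, 221, 222, 223, 241, 242, 243, 244, 245, 246, 247, 248, 249, 250, 251, 252]
-30 239 [np.float64(206.6), np.float64(223.8), np.float64(240.4), np.float64(253.4)] [207, 208, 209, 210, 211, 212, 213, 214, 215, 216, 217, 218, 219, 220, 221, 222, 223, 241, 242, 243, 244, 245]
```

The gate is fully shut, with its edges at the predicted pixels. Release and go to the pin.

```bash
python3 -m jog '[{"delta_pos":[0,-1,0],"angular":[0,0,0],"fingers":0.4},{"delta_pos":[0,-1,0],"angular":[0,0,0],"fingers":0.4},{"delta_pos":[0,-1,5],"angular":[0,0,0],"fingers":0.4},{"delta_pos":[0,-1,65],"angular":[0,0,0],"fingers":0.4},{"delta_pos":[0,-10,125],"angular":[0,0,-0.1],"fingers":0.4},{"delta_pos":[-10,-65,131],"angular":[0,0,-0.25],"fingers":0.4},{"delta_pos":[-20,-120,131],"angular":[0,0,-0.25],"fingers":0.4},{"delta_pos":[-29.5,-172.6,131],"angular":[0,0,-0.25],"fingers":0.4},{"delta_pos":[-29.5,-172.6,131],"angular":[0,0,-0.25],"fingers":0.4},{"delta_pos":[-29.5,-172.6,131],"angular":[0,0,-0.25],"fingers":0.4}]'
python3 - <<'E'
from h import *
c=cap('wrist','w13.png');h=cv2.cvtColor(c['pixels'],cv2.COLOR_BGR2HSV)
m=cv2.inRange(h,(0,170,60),(8,255,255))|cv2.inRange(h,(172,170,60),(180,255,255))
n,l,s,cc=cv2.connectedComponentsWithStats(m)
for i in range(1,n):
    if s[i,4]>100:
        print(s[i],cc[i]);q=np.argwhere(l==i)[:,::-1].astype(np.float32);r=cv2.boxPoints(cv2.minAreaRect(q));print([px2w(c,*p,12)[:2].round(1).tolist() for p in r],px2w(c,*cc[i],12))
        W=np.array([px2w(c,*p,14)[:2] for p in q]);d=W-W.mean(0);e=np.linalg.svd(d,full_matrices=False)[2][0];e*=np.sign(e[1]);t=d@e;print('ang',np.arctan2(e[1],e[0]),'len',t.min(),t.max(),W.mean(0))
p=ctrl.sense()['eef_pos'];print(p)
for k in(50,60,70):
    pass
E
```

```text
time_s: 41.05
eef_pos: [450.1, 70.4, 199.6]
ee_rot: [-0.0, 0.838, 0.545, 0.0]
force: [-0.6, -0.5, -0.5]
grip_width: 0.4
grip_force: 0.0
[266 173  16  41 587] [273.41226576 193.14650767]
[[424.7, 47.5], [444.5, 87.4], [458.3, 80.6], [439.0, 40.5]] [441.52583775  64.28814003  12.        ]
ang 1.1287678927019549 len -22.13101739631605 21.970702207143514 [441.67269246  64.57016679]
[450.06086262  70.82459361 199.53029603]
```

```bash
python3 -m jog '[{"delta_pos":[-10,-9,-55],"angular":[0,0,-0.025],"fingers":0.4},{"delta_pos":[-10,-9,-110],"angular":[0,0,-0.025],"fingers":0.4},{"delta_pos":[-10,-9,-150],"angular":[0,0,-0.025],"fingers":0.4},{"delta_pos":[-10,-9,-172],"angular":[0,0,-0.025],"fingers":0.4},{"delta_pos":[-10,-9,-180],"angular":[0,0,-0.025],"fingers":0.4},{"delta_pos":[-10,-9,-180],"angular":[0,0,-0.025],"fingers":0.4},{"delta_pos":[-10,-9,-180],"angular":[0,0,-0.025],"fingers":0},{"delta_pos":[-10,-9,-180],"angular":[0,0,-0.025],"fingers":0},{"delta_pos":[-10,-9,-180],"angular":[0,0,-0.025],"fingers":0},{"delta_pos":[-10,-9,-180],"angular":[0,0,-0.025],"fingers":0}]' 70
```

```text
time_s: 42.35
eef_pos: [440.1, 60.9, 19.6]
ee_rot: [0.0, 0.845, 0.534, 0.0]
force: [0.3, -0.4, 0.2]
grip_width: -0.002
grip_force: 0.0
```

It closed on nothing, so the pin isn't there. I'll lift and look again.

```bash
python3 -m jog '[{"delta_pos":[0,0,60],"angular":[0,0,0],"fingers":0.4},{"delta_pos":[0,0,120],"angular":[0,0,0],"fingers":0.4},{"delta_pos":[0,0,180],"angular":[0,0,0],"fingers":0.4},{"delta_pos":[0,0,180],"angular":[0,0,0],"fingers":0.4},{"delta_pos":[0,0,180],"angular":[0,0,0],"fingers":0.4}]'
cat > red.py <<'E'
from h import *
for n in('wrist','top','scene'):
    c=cap(n,f'red_{n}_{ctrl.sense()["time_s"]:.2f}.png');h=cv2.cvtColor(c['pixels'],cv2.COLOR_BGR2HSV)
    m=cv2.inRange(h,(0,170,60),(8,255,255))|cv2.inRange(h,(172,170,60),(180,255,255))
    k,l,s,cc=cv2.connectedComponentsWithStats(m)
    for i in range(1,k):
        if s[i,4]>25:
            q=np.argwhere(l==i)[:,::-1];W=np.array([px2w(c,*p,14)[:2] for p in q]);d=W-W.mean(0);e=np.linalg.svd(d,full_matrices=False)[2][0];e*=np.sign(e[1]);t=d@e
            print(n,s[i],'ang',np.arctan2(e[1],e[0]).round(3),'len',(t.max()-t.min()).round(1),W.mean(0).round(1))
E
python3 red.py
```

```text
time_s: 42.98
eef_pos: [439.5, 61.0, 198.8]
ee_rot: [-0.0, 0.845, 0.534, -0.0]
force: [0.3, -0.5, 0.0]
grip_width: 0.405
grip_force: 0.0
wrist [272 160  15  43 628] ang 1.128 len 44.9 [441.7  64.6]
scene [312 277  18  18 156] ang 1.132 len 46.4 [439.9  64.5]
```

```bash
python3 -m jog '[{"delta_pos":[1,2,-55],"angular":[0,0,0],"fingers":0.4},{"delta_pos":[1,2,-110],"angular":[0,0,0],"fingers":0.4},{"delta_pos":[1,2,-150],"angular":[0,0,0],"fingers":0.4},{"delta_pos":[1,2,-172],"angular":[0,0,0],"fingers":0.4},{"delta_pos":[1,2,-180.5],"angular":[0,0,0],"fingers":0.4},{"delta_pos":[1,2,-180.5],"angular":[0,0,0],"fingers":0.4},{"delta_pos":[1,2,-180.5],"angular":[0,0,0],"fingers":0.4}]' 70
python3 - <<'E'
exec(open('red.py').read())
c=ctrl.capture('wrist');p=ctrl.sense()['eef_pos'];print(p,w2px(c,p),w2px(c,p-[0,0,17]),w2px(c,[441.6,64.6,16]))
E
python3 -m jog '[{"delta_pos":[0,0,0],"angular":[0,0,0],"fingers":0.2},{"delta_pos":[0,0,0],"angular":[0,0,0],"fingers":0.2},{"delta_pos":[0,0,0],"angular":[0,0,0],"fingers":0.2}]'
python3 red.py
```

```text
time_s: 44.0
eef_pos: [441.4, 62.9, 19.6]
ee_rot: [0.0, 0.845, 0.534, 0.001]
force: [-0.6, 1.3, 0.1]
grip_width: 0.398
grip_force: 0.0
wrist [ 263  205   31   86 2507] ang 1.14 len 47.1 [441.7  65.4]
scene [319 280  11  15  97] ang 0.831 len 36.5 [436.8  56. ]
[441.27746548  62.96455931  19.42425513] [279.86334348 257.37666361] [279.55162637 244.65017258] [278.99806499 251.67089858]
time_s: 44.58
eef_pos: [441.0, 63.0, 18.9]
ee_rot: [-0.0, 0.845, 0.534, 0.0]
force: [0.4, 0.6, -0.1]
grip_width: 0.201
grip_force: 0.0
wrist [ 263  205   32   86 2526] ang 1.143 len 47.0 [441.7  65.3]
scene [319 283  11  12  74] ang 0.509 len 27.4 [435.2  53. ]
```

```bash
python3 -m jog '[{"delta_pos":[0,0,0],"angular":[0,0,0],"fingers":0},{"delta_pos":[0,0,0],"angular":[0,0,0],"fingers":0},{"delta_pos":[0,0,0],"angular":[0,0,0],"fingers":0},{"delta_pos":[0,0,0],"angular":[0,0,0],"fingers":0}]' 70
python3 red.py
python3 - <<'E'
from h import *
h=cv2.cvtColor(ctrl.capture('wrist')['pixels'],cv2.COLOR_BGR2HSV)
for v in(215,235,250,265,280,300,320): print(v,[tuple(int(t) for t in h[v,u]) for u in range(235,330,8)])
E
```

```text
time_s: 45.22
eef_pos: [441.0, 63.0, 18.9]
ee_rot: [0.0, 0.845, 0.535, -0.0]
force: [0.3, 0.5, -0.5]
grip_width: -0.003
grip_force: 0.0
wrist [ 263  205   32   50 1159] ang 1.277 len 27.9 [446.9  76.4]
scene [312 280  18  16 105] ang 1.32 len 45.3 [435.5  59.7]
215 [(15, 136, 157), (15, 135, 149), (16, 130, 147), (16, 141, 148), (1, 212, 141), (1, 213, 140), (1, 215, 141), (1, 213, 140), (16, 137, 171), (16, 140, 175), (15, 135, 176), (16, 136, 178)]
235 [(16, 134, 200), (16, 135, 202), (16, 136, 203), (16, 138, 189), (1, 212, 144), (1, 212, 143), (1, 212, 142), (1, 214, 142), (15, 129, 154), (16, 135, 168), (17, 133, 204), (16, 136, 203)]
250 [(16, 134, 204), (16, 134, 202), (17, 135, 204), (16, 146, 122), (60, 3, 76), (30, 32, 8), (70, 10, 77), (30, 3, 73), (14, 137, 97), (15, 131, 111), (15, 127, 114), (15, 129, 115)]
265 [(15, 140, 129), (16, 145, 127), (105, 36, 14), (100, 77, 10), (60, 4, 58), (60, 51, 10), (90, 4, 57), (60, 4, 58), (120, 14, 18), (110, 96, 16), (16, 132, 116), (15, 137, 121)]
280 [(16, 141, 123), (108, 106, 12), (90, 39, 13), (113, 85, 12), (75, 6, 82), (0, 18, 14), (75, 6, 81), (60, 6, 42), (110, 70, 11), (80, 64, 12), (15, 139, 117), (15, 147, 120)]
300 [(120, 20, 13), (90, 23, 11), (105, 46, 11), (130, 64, 12), (110, 64, 12), (90, 34, 15), (130, 55, 14), (113, 78, 13), (105, 43, 12), (135, 51, 10), (150, 26, 10), (70, 77, 10)]
320 [(113, 78, 13), (150, 26, 10), (0, 0, 10), (90, 78, 13), (135, 46, 11), (120, 11, 24), (80, 55, 14), (75, 64, 8), (120, 43, 12), (75, 64, 8), (130, 59, 13), (90, 39, 13)]
```

The fingers closed above the grip, so the tips sit higher than expected. I'll open and step lower while watching the force.

```bash
python3 -m jog '[{"delta_pos":[0,0,10],"angular":[0,0,0],"fingers":0.35},{"delta_pos":[0,0,10],"angular":[0,0,0],"fingers":0.35},{"delta_pos":[0,0,10],"angular":[0,0,0],"fingers":0.35},{"delta_pos":[0,0,0],"angular":[0,0,0],"fingers":0.35},{"delta_pos":[0,0,-3],"angular":[0,0,0],"fingers":0.35},{"delta_pos":[0,0,-6],"angular":[0,0,0],"fingers":0.35},{"delta_pos":[0,0,-6],"angular":[0,0,0],"fingers":0.35}]' 40
python3 -m jog '[{"delta_pos":[0,0,0],"angular":[0,0,0],"fingers":0.2},{"delta_pos":[0,0,0],"angular":[0,0,0],"fingers":0.1},{"delta_pos":[0,0,0],"angular":[0,0,0],"fingers":0.1},{"delta_pos":[0,0,0],"angular":[0,0,0],"fingers":0.1}]' 40
python3 red.py
```

```text
time_s: 46.3
eef_pos: [440.9, 63.0, 12.6]
ee_rot: [-0.0, 0.845, 0.534, -0.0]
force: [0.7, -0.3, -0.2]
grip_width: 0.353
grip_force: 0.0
time_s: 46.8
eef_pos: [441.0, 63.0, 13.0]
ee_rot: [0.0, 0.845, 0.534, 0.0]
force: [-0.3, -0.2, 0.1]
grip_width: 0.101
grip_force: 0.0
wrist [ 263  208   33   89 2033] ang 1.102 len 47.2 [442.6  68.6]
scene [320 285  10  10  60] ang 0.192 len 22.3 [434.7  51.3]
```

```bash
python3 -m jog '[{"delta_pos":[0,0,0],"angular":[0,0,0],"fingers":0.35},{"delta_pos":[0,0,0],"angular":[0,0,0],"fingers":0.35},{"delta_pos":[0,0,-2],"angular":[0,0,0],"fingers":0.35},{"delta_pos":[0,0,-4],"angular":[0,0,0],"fingers":0.35},{"delta_pos":[0,0,-4],"angular":[0,0,0],"fingers":0.35}]' 40
python3 -m jog '[{"delta_pos":[0,0,0],"angular":[0,0,0],"fingers":0.1},{"delta_pos":[0,0,0],"angular":[0,0,0],"fingers":0.1},{"delta_pos":[0,0,0],"angular":[0,0,0],"fingers":0.1}]' 40
python3 - <<'E'
from h import *
c=ctrl.capture('wrist')
h=cv2.cvtColor(c['pixels'],cv2.COLOR_BGR2HSV)
for v in range(236,300,8): print(v,''.join('r' if (t[0]<8 and t[1]>170) else 'k' if t[2]<30 else 'g' if t[1]<50 else 't' for t in h[v,225:335:2]))
p=ctrl.sense()['eef_pos'];R=np.array(c['R']);print(p,'cam',-R.T@np.array(c['t']))
for z in(p[2]-17,p[2],p[2]+20,p[2]+40): print(z,w2px(c,[p[0],p[1],z]))
E
```

```text
time_s: 47.58
eef_pos: [440.8, 63.0, 8.7]
ee_rot: [-0.0, 0.845, 0.534, -0.0]
force: [-0.0, -1.0, -0.4]
grip_width: 0.349
grip_force: 0.0
time_s: 47.95
eef_pos: [441.1, 63.0, 9.0]
ee_rot: [0.0, 0.845, 0.534, 0.0]
force: [-0.4, -0.7, 3.5]
grip_width: 0.155
grip_force: 39.1
236 ttttttttttttttttttrrrrrrrrrrrrrrrrrtttttttttttttttttttt
244 ttttttttttttttttttrrrrrrrrrrrrrrrrrtttttttttttttttttttt
252 tttttttttttggggggkkrrrrrrrrrrrrrrrkkggggggttttttttttttt
260 ttttkkkkkkgggggggkkrrrrrrrrrrrrrrrkkkggggggkkkkkktttttt
268 tttkkkkkkgggggggkkkrrrrrrrrrrrrrrrkkkgggggggkkkkkkktttt
276 tkkkkkkkgggggggkkkktrrrrrrrrrrrrrrkkkkgggggggkkkkkkkttt
284 kkkkkkkkkkkkkggkkkkrrrrrrrrrrrrrrrkkkkggkkkkkkkkkkkkkkk
292 kkkkkkkkkkkkkkkkkkkrrrrrrrrrrrrrrrkkkkkkkkkkkkkkkkkkkkk
[441.04935007  62.96390138   9.0248916 ] cam [467.92530564 123.1886022  156.24006491]
-7.975108403629131 [279.67123359 244.6698775 ]
9.02489159637087 [279.96226152 257.41534187]
29.02489159637087 [280.39185186 276.22909706]
49.02489159637087 [280.95861391 301.05023789]
```

Now it grips, with the tips about 5 mm above the TCP reading. I'll open, go lower for a fuller grip and close again.

```bash
python3 -m jog '[{"delta_pos":[0,0,0],"angular":[0,0,0],"fingers":0.35},{"delta_pos":[0,0,0],"angular":[0,0,0],"fingers":0.35},{"delta_pos":[0,0,-2],"angular":[0,0,0],"fingers":0.35},{"delta_pos":[0,0,-4],"angular":[0,0,0],"fingers":0.35},{"delta_pos":[0,0,-4],"angular":[0,0,0],"fingers":0.35}]' 70
python3 -m jog '[{"delta_pos":[0,0,-2],"angular":[0,0,0],"fingers":0.35},{"delta_pos":[0,0,-3.5],"angular":[0,0,0],"fingers":0.35},{"delta_pos":[0,0,-3.5],"angular":[0,0,0],"fingers":0.35}]' 70
```

```text
time_s: 48.62
eef_pos: [440.8, 63.0, 4.7]
ee_rot: [-0.0, 0.845, 0.534, -0.0]
force: [-0.1, -0.2, -0.9]
grip_width: 0.352
grip_force: 0.0
time_s: 49.0
eef_pos: [440.9, 63.0, 1.3]
ee_rot: [-0.0, 0.845, 0.534, -0.0]
force: [-0.6, 0.7, -0.6]
grip_width: 0.349
grip_force: 0.0
```

```bash
python3 -m jog '[{"delta_pos":[0,0,0],"angular":[0,0,0],"fingers":0},{"delta_pos":[0,0,0],"angular":[0,0,0],"fingers":0},{"delta_pos":[0,0,0],"angular":[0,0,0],"fingers":0},{"delta_pos":[0,0,0],"angular":[0,0,0],"fingers":0}]' 70
```

```text
time_s: 49.5
eef_pos: [441.1, 62.9, 1.7]
ee_rot: [0.0, 0.845, 0.534, 0.0]
force: [-1.1, -1.0, 5.4]
grip_width: 0.163
grip_force: 68.9
```

```bash
python3 -m jog '[{"delta_pos":[0,0,30],"angular":[0,0,0],"fingers":0},{"delta_pos":[0,20,50],"angular":[0,0,0.1],"fingers":0},{"delta_pos":[-3,50,50],"angular":[0,0,0.2],"fingers":0},{"delta_pos":[-5.3,80,50],"angular":[0,0,0.276],"fingers":0},{"delta_pos":[-5.3,95.1,50],"angular":[0,0,0.276],"fingers":0},{"delta_pos":[-5.3,95.1,35],"angular":[0,0,0.276],"fingers":0},{"delta_pos":[-5.3,95.1,22],"angular":[0,0,0.276],"fingers":0},{"delta_pos":[-5.3,95.1,22],"angular":[0,0,0.276],"fingers":0}]'
cat > pinchk.py <<'E'
from h import *
c=cap('wrist',f'pin_{ctrl.sense()["time_s"]:.2f}.png');h=cv2.cvtColor(c['pixels'],cv2.COLOR_BGR2HSV)
x=np.array([np.cos(YW),np.sin(YW)]);y=np.array([-np.sin(YW),np.cos(YW)])
W=lambda a,b,z:np.array([*(M+a*x+(b+98)*y),z])
p=ctrl.sense()['eef_pos'];print('tcp',p.round(1),'rack',rk(p).round(2))
m=cv2.inRange(h,(0,170,50),(8,255,255))|cv2.inRange(h,(172,170,50),(180,255,255))
k,l,s,cc=cv2.connectedComponentsWithStats(m);i=1+np.argmax(s[1:,4]);print('red',s[i])
sh=s[i,1]
# shank profile above the grip: low-saturation run
for v in range(sh-70,sh+6,6):
    r=[u for u in range(245,315) if h[v,u,1]<60 and h[v,u,2]>60];
    if r: print(v,min(r),max(r),len(r),rk(px2w(c,(min(r)+max(r))/2,v,32)).round(1))
q=[u for u in range(240,320) if m[sh+8,u]];print('grip row',min(q),max(q),rk(px2w(c,(min(q)+max(q))/2,sh+8,38)).round(1))
print('exp tip,shoulder,eye',w2px(c,W(*rk(p)+[0,72.3],30)).round(),w2px(c,W(*rk(p)+[0,24.3],30)).round(),w2px(c,W(-37,-126,46)).round())
for b in (-98,-108,-118,-126): print(b,w2px(c,W(-37,b,46)).round(1),end=' ')
for a in(-49,-25):print('lug edge',a,w2px(c,W(a,-103,46)).round(1))
v=int(w2px(c,W(-37,-103,46))[1]);print(v,''.join('g' if t[1]<40 else '.' for t in h[v,225:335]))
E
python3 pinchk.py
```

```text
time_s: 50.5
eef_pos: [435.0, 157.3, 22.0]
ee_rot: [-0.001, 0.764, 0.645, -0.001]
force: [0.1, -0.7, -1.1]
grip_width: 0.163
grip_force: 68.7
tcp [435.4 157.4  22.7] rack [ -37.2  -208.74]
red [ 260  211   36   98 2959]
141 267 288 22 [ -38.9 -150.9]
147 267 288 22 [ -38.9 -153.4]
153 267 288 22 [ -38.9 -155.9]
159 267 288 22 [ -38.9 -158.4]
165 267 288 22 [ -39. -161.]
171 267 288 22 [ -39.  -163.6]
177 267 288 22 [ -39.  -166.2]
183 267 288 22 [ -39.  -168.9]
189 267 288 22 [ -39.  -171.5]
195 267 288 22 [ -39.  -174.2]
201 267 288 22 [ -39. -177.]
207 267 287 21 [ -39.2 -179.7]
213 267 288 22 [ -39.  -182.5]
grip row 261 294 [ -39.  -183.5]
exp tip,shoulder,eye [282. 105.] [281. 216.] [283.  73.]
-98 [282.8 -17.1] -108 [282.8  16.4] -118 [282.7  48.3] -126 [282.7  72.7] lug edge -49 [ 2.475e+02 -1.000e-01]
lug edge -25 [ 3.181e+02 -3.000e-01]
0 ....................gggggggggggggggggggggggggggggggggggggggggggggggggggggggggggggggggggggggggggggggggggggggggg
```

```bash
python3 - <<'E'
from h import *
c=ctrl.capture('wrist');h=cv2.cvtColor(c['pixels'],cv2.COLOR_BGR2HSV)
x=np.array([np.cos(YW),np.sin(YW)]);y=np.array([-np.sin(YW),np.cos(YW)])
W=lambda a,b,z:np.array([*(M+a*x+(b+98)*y),z])
for v in range(2,135,7): print(v,''.join('g' if t[1]<45 and t[2]>120 else 'd' if t[1]<60 else '.' for t in h[v,215:345]))
print('lugL',w2px(c,W(-49,-105,46)),'lugR',w2px(c,W(-25,-105,46)),'gate end',w2px(c,W(-50,-122,46)),'eye',w2px(c,W(-37,-126,30)))
E
```

```text
2 .............................ggggggggggggggggggggggggggggggggggggggggggggggggggggggggggggggggggggggggggggggggggggggggggggggggggggg
9 .............................ggggggggggggggggggggggggggggggggggggggggggggggggggggggggggggggggggggggddddddddddddddddddddddddddddd..
16 .............................gggggggggggggggggggggggggggggggggggggggggggggggggggggggggggggggggggggg...............................
23 ...............................dddddddddddddddddddddddddddddddddddddddddddddddddddddddddddddddddd.................................
30 ..................................dddddddddddddddddddddddddddddddddddddddddddddddddddddddddddd....................................
37 .....................................ddddddddddddddddddddddddddddddddddddddddddddddddddddddd......................................
44 ......................................ddddddddddddddddddddddddddddddddddddd............dd.........................................
51 ...........................gggggggggggggggggggggggggggggggggggggggggggggggggggggggggggggggggggggggggg..dgggggggggggggggggggggggggg
58 ...........................
[... 881 characters left out ...]
...........................
107 .........................................................dgggggggggggd............................................................
114 .....................................................dgggggggggggggggggggd........................................................
121 ....................................................dggggggggggggggggggggdd.......................................................
128 ....................................................dggggggggggggggggggggd........................................................
lugL [246.6798832   8.084084 ] lugR [316.47959367   7.87222676] gate end [245.20895373  61.76942578] eye [281.02127064  79.22109559]
```

The pin is laterally aligned with the lug and eye, at u≈277.7 against 278.1. I'll raise it slightly and insert slowly.

```bash
python3 -m jog '[{"delta_pos":[0,0,0.8],"angular":[0,0,0],"fingers":0},{"delta_pos":[0.8,5,0.8],"angular":[0,0,0],"fingers":0},{"delta_pos":[1.6,9.5,0.8],"angular":[0,0,0],"fingers":0},{"delta_pos":[2.1,12.5,0.8],"angular":[0,0,0],"fingers":0},{"delta_pos":[2.6,15.5,0.8],"angular":[0,0,0],"fingers":0},{"delta_pos":[3.1,18.5,0.8],"angular":[0,0,0],"fingers":0},{"delta_pos":[3.1,18.5,0.8],"angular":[0,0,0],"fingers":0}]'
```

```text
time_s: 51.48
eef_pos: [438.8, 176.7, 24.2]
ee_rot: [-0.0, 0.764, 0.646, -0.0]
force: [0.0, -0.3, -0.7]
grip_width: 0.162
grip_force: 68.7
```

```bash
python3 -m jog '[{"delta_pos":[0.7,4,0],"angular":[0,0,0],"fingers":0},{"delta_pos":[1.3,8,0],"angular":[0,0,0],"fingers":0},{"delta_pos":[1.8,11,0],"angular":[0,0,0],"fingers":0},{"delta_pos":[2.3,14,0],"angular":[0,0,0],"fingers":0},{"delta_pos":[2.8,17,0],"angular":[0,0,0],"fingers":0},{"delta_pos":[2.8,17,0],"angular":[0,0,0],"fingers":0}]'
python3 pinchk.py | head -3
```

```text
time_s: 52.22
eef_pos: [441.6, 193.8, 24.2]
ee_rot: [-0.0, 0.764, 0.646, 0.0]
force: [0.4, -0.4, -1.9]
grip_width: 0.156
grip_force: 68.7
tcp [441.6 193.6  24.2] rack [ -37.12 -172.02]
red [ 260  212   36   97 2960]
142 267 289 23 [ -38.3 -114.3]
```

```bash
python3 -m jog '[{"delta_pos":[0.7,4,0],"angular":[0,0,0],"fingers":0},{"delta_pos":[1.5,9,0],"angular":[0,0,0],"fingers":0},{"delta_pos":[2.3,14,0],"angular":[0,0,0],"fingers":0},{"delta_pos":[3,18,0],"angular":[0,0,0],"fingers":0},{"delta_pos":[3.3,20,0],"angular":[0,0,0],"fingers":0},{"delta_pos":[3.3,20,0],"angular":[0,0,0],"fingers":0}]'
python3 pinchk.py | head -2
```

```text
time_s: 53.02
eef_pos: [444.9, 213.7, 24.2]
ee_rot: [-0.0, 0.764, 0.646, -0.0]
force: [-0.6, 0.4, -0.8]
grip_width: 0.157
grip_force: 68.7
tcp [444.9 213.6  24.2] rack [ -37.15 -151.82]
red [ 260  224   35   85 2700]
```

```bash
python3 -m jog '[{"delta_pos":[0.2,1,0],"angular":[0,0,0],"fingers":0},{"delta_pos":[0.3,2,0],"angular":[0,0,0],"fingers":0},{"delta_pos":[0.3,2,0],"angular":[0,0,0],"fingers":0}]'
python3 -m jog '[{"delta_pos":[0.2,1,0],"angular":[0,0,0],"fingers":0},{"delta_pos":[0.2,1,0],"angular":[0,0,0],"fingers":0}]'
```

```text
time_s: 53.45
eef_pos: [445.1, 214.9, 24.2]
ee_rot: [0.0, 0.764, 0.646, -0.001]
force: [-0.3, -5.9, -0.4]
grip_width: 0.16
grip_force: 68.8
time_s: 53.7
eef_pos: [445.1, 215.1, 24.1]
ee_rot: [0.001, 0.763, 0.646, -0.001]
force: [-1.1, -12.2, 2.0]
grip_width: 0.163
grip_force: 69.0
```

```bash
python3 -m jog '[{"delta_pos":[0,-1.5,0],"angular":[0,0,0],"fingers":0},{"delta_pos":[0,-1.5,0],"angular":[0,0,0],"fingers":0.3},{"delta_pos":[0,-1.5,0],"angular":[0,0,0],"fingers":0.3},{"delta_pos":[0,-1.5,0],"angular":[0,0,0],"fingers":0.3},{"delta_pos":[0,-1.5,10],"angular":[0,0,0],"fingers":0.3},{"delta_pos":[0,-1.5,50],"angular":[0,0,0],"fingers":0.3},{"delta_pos":[0,-1.5,100],"angular":[0,0,0],"fingers":0.3},{"delta_pos":[0,-40,150],"angular":[0,0,0],"fingers":0.3},{"delta_pos":[0,-40,150],"angular":[0,0,0],"fingers":0.3},{"delta_pos":[0,-40,150],"angular":[0,0,0],"fingers":0.3}]'
python3 - <<'E'
from h import *
c=cap('wrist','end.png');h=cv2.cvtColor(c['pixels'],cv2.COLOR_BGR2HSV)
x=np.array([np.cos(YW),np.sin(YW)]);y=np.array([-np.sin(YW),np.cos(YW)])
W=lambda a,b,z:np.array([*(M+a*x+(b+98)*y),z])
m=cv2.inRange(h,(0,170,50),(8,255,255))|cv2.inRange(h,(172,170,50),(180,255,255))
k,l,s,cc=cv2.connectedComponentsWithStats(m);i=1+np.argmax(s[1:,4]);print(s[i])
print('exp grip top: front L/R, rear L/R',[w2px(c,W(a,b,38)).round(1).tolist() for a,b in((-45,-126),(-29,-126),(-45,-171),(-29,-171))])
T=ctrl.capture('top')
u0,v0=w2px(c,W(-37,-126,46));u=int(u0);print('gate top rows exp',w2px(c,W(-45,-118,46)),w2px(c,W(-45,-126,46)),[v for v in range(int(v0)-25,int(v0)+15) if h[v,int(w2px(c,W(-46,-122,46))[0]),1]<40 and h[v,int(w2px(c,W(-46,-122,46))[0]),2]>150])
print('tip expected',w2px(c,W(-37,-80,32)),[(tuple(int(t) for t in h[int(w2px(c,W(-37,b,34))[1]),int(w2px(c,W(-37,b,34))[0])])) for b in(-95,-90,-84,-79,-74,-68)])
for yy in(64,28,-7,-43,-78):
    u=w2px(T,W(0,yy,93)).round().astype(int);print(yy,T['pixels'][u[1]-1:u[1]+2,u[0]-1:u[0]+2].mean((0,1)).round(),end=' ')
print(ctrl.sense()['force'])
E
```

```text
time_s: 54.95
eef_pos: [445.1, 176.7, 174.1]
ee_rot: [-0.0, 0.764, 0.646, -0.0]
force: [-0.6, 0.4, -0.4]
grip_width: 0.3
grip_force: 0.0
[262 128  19  50 857]
exp grip top: front L/R, rear L/R [[262.4, 125.8], [281.0, 125.7], [263.1, 177.5], [280.9, 177.5]]
gate top rows exp [261.88372384 115.95775605] [262.01924783 125.91019912] [100, 101, 102, 103, 116, 117, 118, 119, 120, 121, 122, 123, 124, 125, 126]
tip expected [271.51932559  69.14444632] [(60, 1, 195), (30, 1, 196), (30, 3, 191), (20, 102, 230), (20, 95, 226), (20, 95, 225)]
64 [ 52.  82. 120.] 28 [37. 57. 83.] -7 [ 87. 124. 149.] -43 [33. 50. 73.] -78 [ 75. 109. 137.] [ 0.55420433 -1.26821989 -0.53397207]
```

```bash
python3 -c "
from rig import ctrl
print(ctrl.finish_job())"
```

```text
the job is handed in; nothing more can be done
None
```

I handed the job in at about 55 s of the 210 s: all five stamps are upright in the rack, the gate is fully shut and the pin is pushed home with its grip against the gate; the hand-in returned no verdict, so this rests on my last camera and force checks.

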